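# Unhook the pull hook from the hold-down plate and put both away

## Task

The pull hook has been left caught under the shackle of the foam hold-down plate. Unhook it while the plate is still out on the table (it comes free when it is stood upright, twisted a quarter turn and lifted out), then stand the hook, hook end down, in the plywood caddy and set the plate flat in the middle of the low steel tray. Lower both into place rather than dropping them, and leave the tape measure, tape roll and sanding block where they are.

Things in the scene. Friction and masses are not known exactly. Their poses are not given: they have to be found in the camera images.
- hold_plate: Loose hold-down plate, about 0.45 kg: aluminium slab on a rubber sole, 82 (its x) x 92 (its y) x 16 mm. Origin at the centre of its underside, z up. A low shackle (see plate_bar) and a Y-shaped rest (see plate_rest), both of 8 mm round steel, stand on it; the pull hook is caught under the shackle and leans on the rest, towards the plate's -x side (roughly the robot).
- plate_bar (a point): Middle of the shackle's 8 mm round bar, on its centre line: plate x +7, y 0, z 45 mm; the bar lies along the plate's y (plate axes). Legs at y +-38 mm; the opening under the bar is 68 wide and 25 mm high above the slab. With the hook gone the plate can be lifted here, fingers closing along the plate's x: 29 mm free to the rest, more on the other side.
- plate_rest (a point): Middle of the crosspiece of the Y-shaped rest, plate x -30, y 0, z 64.5 mm (plate axes): one post below it on the middle line, 8 mm steel; two prongs at y +-12 mm rise to 81 mm above the plate's underside. The hook's shank lies between the prongs. 29 mm are free between rest and shackle bar.
- hook_grip (a point): Centre of the pull hook's black handle, 24 (its x) x 18 (its y) x 63 mm. Hook loose, 0.12 kg, 150 mm long. z runs up the straight 8 mm shank and out at the handle's end, 31 mm beyond this point; x points to the side of the hook's tip. At the start the shank leans about 40 degrees from vertical towards the plate's -x; the handle's y lies along the plate's y.
- hook_bend (a point): Middle of the bottom of the hook's J-shaped bend, on the centre line of the 8 mm steel: 13 mm to the hook's +x of the shank, 115 mm below the handle's centre; hook axes. At the start it lies on the slab, beyond the bar. Pulled up, the bend catches the bar and brings the plate along.
- hook_tip (a point): Centre of the round end of the hook's tip, 26 mm to the hook's +x of the shank's centre line and 12 mm above the bend's; 4 mm radius; hook axes. At the start the bar lies between shank and tip, and the tip reaches about 4 mm higher than the bar's underside, so the leaning hook cannot be turned or pulled back.
- pull_hook: The whole pull hook; origin on the shank's centre line, 115 mm below hook_grip, hook axes. Stood upright with its bend on the slab, shank centre 9 to 20 mm to the plate's -x of the bar's centre, its tip is 5 mm lower than the bar's underside: it can then be turned 90 degrees about the shank, tip to either leg, and lifted straight out between bar and rest.
- caddy: Plywood caddy for the hook, fixed to the table: square open box 110 x 110 mm outside, 85 mm high, walls and floor 5 mm. Origin at the centre of its underside, z up. The hook stands in it and may lean on the rim.
- tray: Low dark steel tray for the plate, fixed to the table: 150 x 150 mm outside, 30 mm high, walls and floor 5 mm. Origin at the centre of its underside, z up. Caddy and tray may stand either way round, left and right.
- tape_measure: Tape measure, bystander, 68 x 85 x 34 mm, origin at the centre of its underside.
- masking_tape: Roll of masking tape lying flat, bystander, 105 mm across, 24 mm high, origin at the centre of its underside.
- sanding_block: Wooden sanding block, bystander, 66 x 112 x 32 mm, origin at the centre of its underside.
There are look-alikes about, which are no part of the job. Several things have the shape of the hold_plate; the one meant has the colours described above.

How it is judged:
By the outcome, as a careful person would: the job done as asked, in the order asked, and still so for the second after the job is handed in, with the robot touching nothing.
It also fails if it takes over 64 s, if anything falls off the work surface, if the arm or the gripper's body presses on something with over 40 N, if the wrist force passes 120 N, or if a joint passes its speed limit or range.

## Robot

A 6-joint arm with a two-finger parallel gripper is mounted at the origin on a cart in front of the work surface, level with it; the furniture and walls round the work are solid. World frame = base frame: x ahead of the robot, y to its left, z up, the work surface at z = 0. Lengths are in mm, angles in degrees, forces in N, time in s.
With the tool pointing down it reaches from about 300 to 850 mm from the base axis. Payload 4.2 kg.
Tool frame: the origin (TCP) lies between the finger pads; the fingertips stand 25 mm ahead of it and the grasp point (between the pads) lies 6 mm ahead of it; x points along the fingers, y is the direction in which the jaws open and shut, and the axes are right-handed (so a half turn about x gives the same grasp; the last joint's range is limited). The gripper opens to 91 mm and grips with 3 to 60 N. Pads are 32 mm wide; open, the fingers measure 118 mm over their backs; the gripper's body (76 mm by 178 mm) begins 60 mm behind the grasp point.
Start: joints at [-68.526, 18.312, 89.639, -0, 72.044, -1.146], TCP at [221.162, -530.78, 238.976] pointing down, gripper open.
Joint ranges: [-177.97, 177.97], [-48.28, 115.42], [12.27, 149.76], [-77.06, 257.06], [2.81, 150.46], [-146.56, 146.56]. Speed limits (degrees/s): [147.25, 147.25, 180, 180, 180, 180].

## Interface

Orientations are given as [roll, pitch, yaw] about the fixed x, y, z axes, in that order (R = Rz(yaw) Ry(pitch) Rx(roll)).
In Python, from workcell import env gives the robot as it stands.
- The arm moves only by the tool jog_arm, never from a script. Its argument "plan" is one flat list of numbers, 4 for each row, row after row: the shift along the tool's x, y, z in cm, then the turn about the tool's x in units of 6 degrees (1.0 is 6 degrees). In form: [tx, ty, tz, turn, tx, ty, tz, turn, ...]. A call has 1 to 12 rows; each row shifts and turns the commanded pose from where the row before left it, along the tool's axes as they then stand; what a row does not reach is not made up. A row lasts 1/12 s, in which the tool goes at most 41.7 mm and 7.16 degrees, less where a joint would pass 70% of its speed; a pose out of reach is approached as far as the arm can. A call with a gripper value outside its range is refused whole. "claw" is the finger opening in cm, from 0 to 9.12, set as the call begins (left out, the last holds). The fingers move at their own pace and stop on an object; "newtons" is the grip in N (left out, the last holds). Time passes only in rows, so rows that do not move let the fingers close. It gives the time, the measured TCP pose, the force and the opening at its end, in the units of the state.
- env.state(): the state, without advancing time (a new reading comes with each control period).
- env.grab_frame(name): name is "scene" or "side" or "wrist"; returns the picture (384x512x3 uint8, red, green, blue); there is no depth.
- env.calibration(name): a dict with "vertical_fov" (degrees; the focal length in pixels is half the picture's height over the tangent of half this angle, whatever the lens; pixels are square), "cx", "cy" (the principal point, pixels), "origin" and "orientation" of the camera in the world; the wrist camera has in their place "T_tool_cam" (4x4, takes a point from camera to tool coordinates, whose origin is the TCP and whose axes are the tool frame's). Camera axes: x right, y down, z forward; pixel columns grow to the right and rows downward; lengths in mm; the calibration is good to about 2 mm. A picture is of the moment at which its call begins: read the wrist's pose just before it. calibration takes no time and is no camera call.
- env.job_done(): hands the job in, once; it reports no verdict.
The state is a dict: "time_s": time; "qpos": joint angles; "qvel": joint speeds; "effort": joint torques, N m; "ee_pos": TCP position; "ee_rot": TCP orientation; "force": force on the tool from outside, world axes, zero at the start; "torque": the same for the moment, N m; "gripper_width": finger opening in mm.
Only numpy, scipy, OpenCV 4.12 (cv2) and the standard library are available. Lean on these libraries where they do the work, as an engineer would, in place of code of your own. Each camera call takes 0.05 s, during which the arm holds its last target.

## Working session

There is one attempt and no reset: what is moved stays moved. The work goes in short steps, Python scripts to look and compute and a tool call to move; the robot and the scene stay as the last step left them, time stands still between calls to the robot, and variables do not carry over. Pictures are saved under pics/ and viewed, and the job is handed in when it is done.

Besides the shell and the picture viewer there is one more tool, called after "Request:" by a JSON object that holds its "api" and its "payload". jog_arm: Moves the arm, as the interface text tells. Its arguments: {"type":"object","properties":{"plan":{"type":"array"},"claw":{"type":"number"},"newtons":{"type":"number"}},"required":["plan"]}

```bash
ls; mkdir -p pics; python3 - <<'E'
from workcell import env
import cv2
s=env.state();print(s)
for n in ("scene","side","wrist"):
    f=env.grab_frame(n);cv2.imwrite(f"pics/{n}0.png",cv2.cvtColor(f,cv2.COLOR_RGB2BGR));print(n,env.calibration(n))
E
```

```text
pics
{'time_s': 0.0, 'qpos': array([-6.85265645e+01,  1.83507418e+01,  8.97066678e+01, -4.60169456e-04,
        7.20408424e+01, -1.14600135e+00]), 'qvel': array([ 0.00059813, -0.04666347, -0.06641385,  0.01682103, -0.03825878,
       -0.09474134]), 'effort': array([-1.75598416e-04, -4.12453616e+01, -2.31975782e+01,  7.26778270e-02,
        4.56120784e-02, -1.26299196e-04]), 'ee_pos': array([ 220.98305747, -530.35354165,  238.12745945]), 'ee_rot': array([-90.89087171,  89.90174699, 111.72870742]), 'force': array([-0.04242322,  0.29105606,  0.37508427]), 'torque': array([-0.05518753, -0.03929905,  0.00419222]), 'gripper_width': 91.31137304241005}
scene {'vertical_fov': 51.312237067420924, 'cx': 252.68772904488395, 'cy': 190.92256376151056, 'origin': array([-122.23704328,  962.06815608,  672.79069302]), 'orientation': array([-117.41394672,    1.43220654, -143.2732561 ])}
side {'vertical_fov': 56.700655583217696, 'cx': 254.43427423996079, 'cy': 189.03907751381027, 'origin': array([ 330.77898152, -620.53757147,  697.68338063]), 'orientation': array([-128.35782999,    0.18495593,  -18.00924402])}
wrist {'vertical_fov': 65.4625748033878, 'cx': 260.02145419581325, 'cy': 195.30676685366694, 'T_tool_cam': array([[-1.34950184e-03, -2.76960046e-01,  9.60880488e-01,
        -1.45441034e+02],
       [ 9.99998785e-01,  3.75944994e-04,  1.51280202e-03,
         2.49722688e-01],
       [-7.80223926e-04,  9.60881362e-01,  2.76959203e-01,
        -7.75779040e+01],
       [ 0.00000000e+00,  0.00000000e+00,  0.00000000e+00,
         1.00000000e+00]])}
```

View pics/scene0.png

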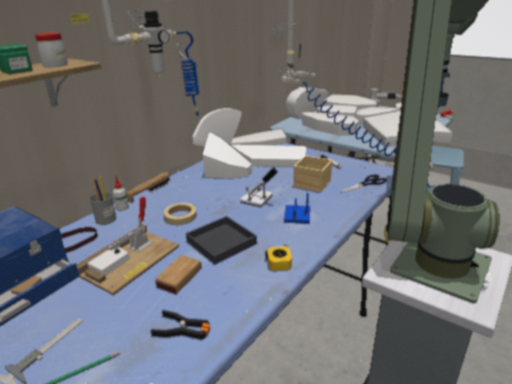

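View pics/side0.png

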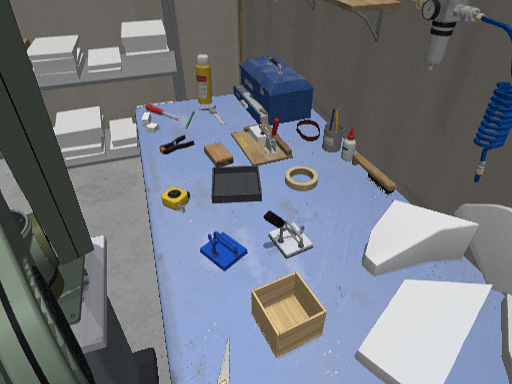

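View pics/wrist0.png

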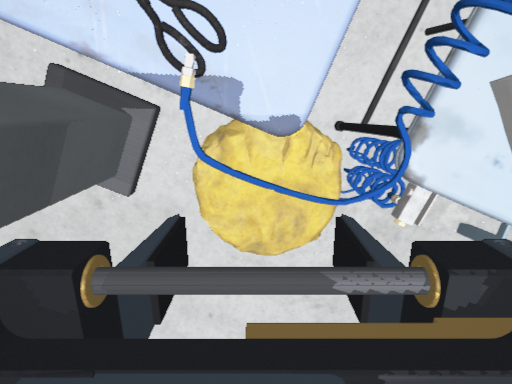

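The plates: a silver one with a black-handled hook at side (290,238) / scene (258,195), and an all-blue one at side (223,250) / scene (297,213). The silver one fits, being aluminium with the hook in it. I'll confirm that in a crop.

```bash
cat > h.py <<'E'
import numpy as np,cv2
from scipy.spatial.transform import Rotation as R
from workcell import env
def rot(rpy): return R.from_euler('xyz',rpy,degrees=True).as_matrix()
def cam(n,st=None):
    c=env.calibration(n);f=192/np.tan(np.radians(c['vertical_fov']/2))
    K=np.array([[f,0,c['cx']],[0,f,c['cy']],[0,0,1]])
    if n=='wrist':
        s=st or env.state();T=np.eye(4);T[:3,:3]=rot(s['ee_rot']);T[:3,3]=s['ee_pos'];T=T@c['T_tool_cam'];return K,T[:3,:3],T[:3,3]
    return K,rot(c['orientation']),np.array(c['origin'])
def ray(C,p):
    K,Rm,o=C;d=Rm@np.linalg.solve(K,[p[0],p[1],1]);return o,d/np.linalg.norm(d)
def onz(C,p,z):
    o,d=ray(C,p);return o+d*(z-o[2])/d[2]
def tri(C1,p1,C2,p2):
    o1,d1=ray(C1,p1);o2,d2=ray(C2,p2)
    t=np.linalg.lstsq(np.c_[d1,-d2],o2-o1,rcond=None)[0];a=o1+d1*t[0];b=o2+d2*t[1];return (a+b)/2,np.linalg.norm(a-b)
def proj(C,P):
    K,Rm,o=C;v=K@(Rm.T@(np.array(P)-o));return v[:2]/v[2]
def grab(n,name):
    s=env.state();f=cv2.cvtColor(env.grab_frame(n),cv2.COLOR_RGB2BGR);cv2.imwrite(f'pics/{name}.png',f);return s,f
def crop(f,x0,y0,x1,y1,k,name):
    cv2.imwrite(f'pics/{name}.png',cv2.resize(f[y0:y1,x0:x1],None,fx=k,fy=k,interpolation=cv2.INTER_CUBIC))
E
python3 - <<'E'
from h import *
a=cv2.imread('pics/side0.png');b=cv2.imread('pics/scene0.png')
crop(a,190,150,340,360,2.8,'c1') if 0 else None
crop(a,240,195,330,265,8,'c_side'); crop(b,225,150,340,235,6,'c_scene'); crop(a,190,155,340,355,3,'c_side2')
E
```

```text
(no output)
```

View pics/c_side.png

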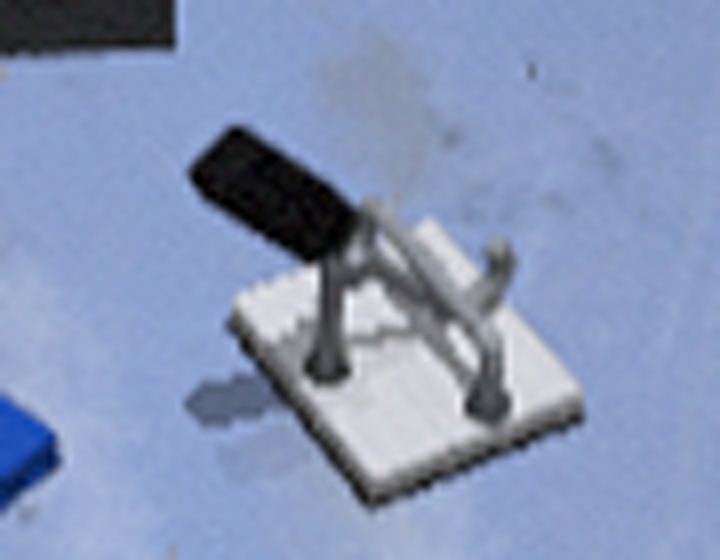

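View pics/c_scene.png

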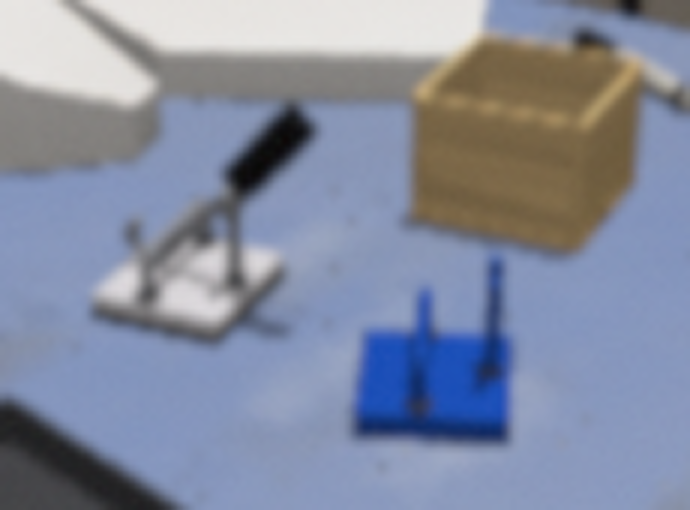

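View pics/c_side2.png

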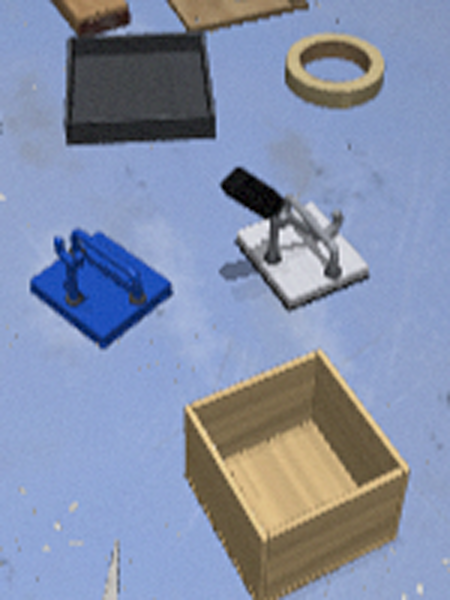

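```bash
python3 - <<'E'
from h import *
np.set_printoptions(precision=1,suppress=True)
S=cam('side');C=cam('scene')
o=lambda x,y:(240+(x-3.5)/8,195+(y-3.5)/8)
P=[onz(S,o(*p),16) for p in [(232,312),(372,490),(582,400),(430,218)]]
for i in range(4): print(P[i],np.linalg.norm(P[i]-P[(i+1)%4]))
print('c',sum(P)/4)
q=lambda x,y:(225+(x-2.5)/6,150+(y-2.5)/6)
P2=[onz(C,q(*p),16) for p in [(92,298),(212,325),(286,258),(170,235)]]
for i in range(4): print(P2[i],np.linalg.norm(P2[i]-P2[(i+1)%4]))
print('c',sum(P2)/4)
# feet of side
for p in [(325,370),(488,410)]: print('foot',onz(S,o(*p),16))
for p in [(148,297),(235,285),(202,238)]: print('footC',onz(C,q(*p),16))
print('handle end',tri(S,o(212,148),C,q(302,115)), 'handle bottom',tri(S,o(330,230),C,q(235,180)))
E
```

```text
[571.6   5.7  16. ] 87.6636727628847
[586.9 -80.6  16. ] 79.65991386583359
[665.4 -66.6  16. ] 94.45671876898527
[651.9  26.9  16. ] 83.02947978183931
c [619.  -28.7  16. ]
[647.7  31.   16. ] 76.51731877876406
[572.3  18.   16. ] 90.55075330770745
[583.4 -71.8  16. ] 75.87097559992786
[657.9 -57.5  16. ] 89.09340649668687
c [615.3 -20.1  16. ]
foot [591.5 -28.5  16. ]
foot [634.9 -61.2  16. ]
footC [621.8  12.   16. ]
footC [588.9 -27.7  16. ]
footC [639.6 -65.   16. ]
handle end (array([547.8, -35.1, 131.1]), np.float64(0.7302943660733916)) handle bottom (array([589.7, -30.6,  81.7]), np.float64(0.6083562887527738))
```

```bash
cat >> h.py <<'E'
def toolyaw(s=None):
    s=s or env.state();M=rot(s['ee_rot']);return np.degrees(np.arctan2(M[1,1],M[0,1])),M
def delta(P,psi=None,s=None):
    """shift in tool axes (cm) from measured TCP to P, and turn units"""
    s=s or env.state();y,M=toolyaw(s);d=M.T@(np.array(P)-s['ee_pos'])/10
    t=None
    if psi is not None: t=-(((psi-y+90)%180)-90)/6
    return d.round(2),t,s['time_s']
E
python3 - <<'E'
from h import *
np.set_printoptions(precision=1,suppress=True)
S=cam('side');C=cam('scene')
o=lambda x,y:(190+(x-1)/3,155+(y-1)/3)
def quad(L,z,C=S):
    P=[onz(C,o(*p) if C is S else p,z) for p in L]
    print('c',sum(P)/4)
    for i in range(4): d=P[(i+1)%4]-P[i];print(P[i],np.linalg.norm(d),np.degrees(np.arctan2(d[1],d[0])))
print('caddy');quad([(187,408),(318,352),(410,470),(265,540)],85)
q=lambda x,y:(225+(x-2.5)/6,150+(y-2.5)/6)
quad([q(415,95),q(490,38),q(640,65),q(582,128)],85,C)
print('tray');quad([(67,38),(208,33),(215,122),(66,124)],30)
quad([(187,237),(220,217),(256,236),(220,257)],30,C)
print(toolyaw(),env.state()['ee_pos'])
E
```

```text
caddy
c [ 520.7 -244.5   85. ]
[ 460.3 -199.7   85. ] 104.5223939302681 8.79457602093979
[ 563.6 -183.7   85. ] 107.46134641057958 -79.88349843981057
[ 582.5 -289.5   85. ] 107.12178048456602 -171.54727382055964
[ 476.5 -305.2   85. ] 106.79368345586268 98.73107655878266
c [ 516.5 -239.3   85. ]
[ 563.9 -181.7   85. ] 102.76075080484613 -85.94339009393293
[ 571.2 -284.2   85. ] 99.3685360346909 -172.65566094254504
[ 472.6 -296.9   85. ] 103.32979555952254 98.06956030462881
[ 458.1 -194.6   85. ] 106.57224842684924 6.951924807126612
tray
c [548.6 242.3  30. ]
[492.9 335.1  30. ] 154.42656429384414 -14.712635806503911
[642.3 295.9  30. ] 154.2872416921329 -106.02253840506528
[599.7 147.6  30. ] 146.69772913179597 162.9771839851797
[459.4 190.5  30. ] 148.3965593399878 76.95594927456277
c [540.  255.4  30. ]
[616.8 314.9  30. ] 138.49648556435545 -92.36374144809402
[611.1 176.5  30. ] 156.37619722877065 172.14598193126992
[456.1 197.8  30. ] 136.06523285303686 81.5998753542925
[476.  332.4  30. ] 141.83987421247258 -7.126056416761382
(np.float64(-67.37993709064664), array([[-0. ,  0.4, -0.9],
       [ 0. , -0.9, -0.4],
       [-1. , -0. , -0. ]])) [ 221.  -530.4  238.3]
```

```bash
python3 - <<'E'
from h import *
print(delta([580,-30,270],-80.5)); print(delta([450,-280,270]))
E
```

```text
(array([ -3.12, -32.39, -52.38]), np.float64(2.1866771515588943), 0.15)
(array([ -3.15, -14.32, -30.77]), None, 0.15)
```

Request:
{"api": "jog_arm", "payload": {"plan": [-0.35,-1.6,-3.4,0,-0.35,-1.6,-3.4,0,-0.35,-1.6,-3.4,0,-0.35,-1.6,-3.4,0,-0.35,-1.6,-3.4,0,-0.35,-1.6,-3.4,0,-0.35,-1.6,-3.4,0,-0.35,-1.6,-3.4,0,-0.35,-1.6,-3.4,0,0,0,0,1.1,0,0,0,1.1], "claw": 9.1}}

```text
time_s: 1.07
ee_pos: [449.6, -278.2, 270.3]
ee_rot: [-74.9, 90.0, 114.4]
force: [0.0, 0.3, 0.6]
gripper_width: 90.8
```

```bash
python3 - <<'E'
from h import *
s,f=grab('wrist','w1'); print(toolyaw(s)[0],s['ee_pos'],delta([580,-30,270],-80.5,s))
import pickle;pickle.dump(s,open('w1.p','wb'))
E
```

```text
-80.65459473895471 [ 449.58131368 -278.2353429   270.33801871] (array([  0.04, -22.38, -16.9 ]), np.float64(-0.025765789825785628), 1.0667)
```

View pics/w1.png

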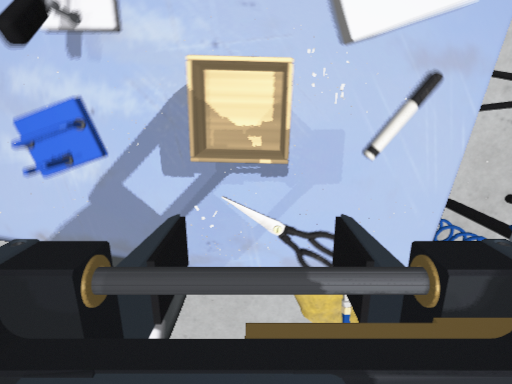

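Caddy seen from above, rim corners at about (187,57),(292,58),(290,163),(190,162). Now on to the plate.

Request:
{"api": "jog_arm", "payload": {"plan": [0,-3.2,-2.4,0,0,-3.2,-2.4,0,0,-3.2,-2.4,0,0,-3.2,-2.4,0,0,-3.2,-2.4,0,0,-3.2,-2.4,0,0,-3.2,-2.5,0,0,0,0,0,0,0,0,0]}}

```text
time_s: 1.87
ee_pos: [578.6, -30.1, 269.7]
ee_rot: [2.4, 89.9, -167.9]
force: [0.6, -1.3, 0.3]
gripper_width: 91.2
```

```bash
python3 - <<'E'
from h import *
import pickle
np.set_printoptions(precision=1,suppress=True)
C=cam('wrist',pickle.load(open('w1.p','rb')))
P=[onz(C,p,85) for p in [(187,57),(292,58),(290,163),(190,162)]]
print(sum(P)/4)
for i in range(4): d=P[(i+1)%4]-P[i];print(P[i],np.linalg.norm(d),np.degrees(np.arctan2(d[1],d[0])))
s,f=grab('wrist','w2'); print(toolyaw(s)[0],s['ee_pos'])
pickle.dump(s,open('w2.p','wb'))
crop(f,130,0,390,190,3,'w2c')
E
```

```text
[ 519.6 -245.7   85. ]
[ 564.6 -184.9   85. ] 106.77716723998066 -81.10143835238033
[ 581.1 -290.4   85. ] 107.85155591710695 -170.10021062559596
[ 474.9 -308.9   85. ] 111.66862357491934 98.80068970043295
[ 457.8 -198.6   85. ] 107.68632182679423 7.298596257765339
-80.29082932645862 [578.6 -30.1 269.7]
```

View pics/w2.png

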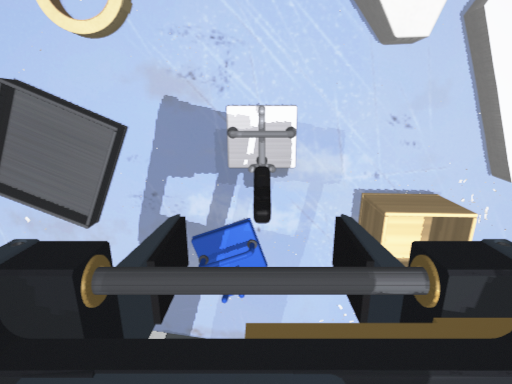

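View pics/w2c.png

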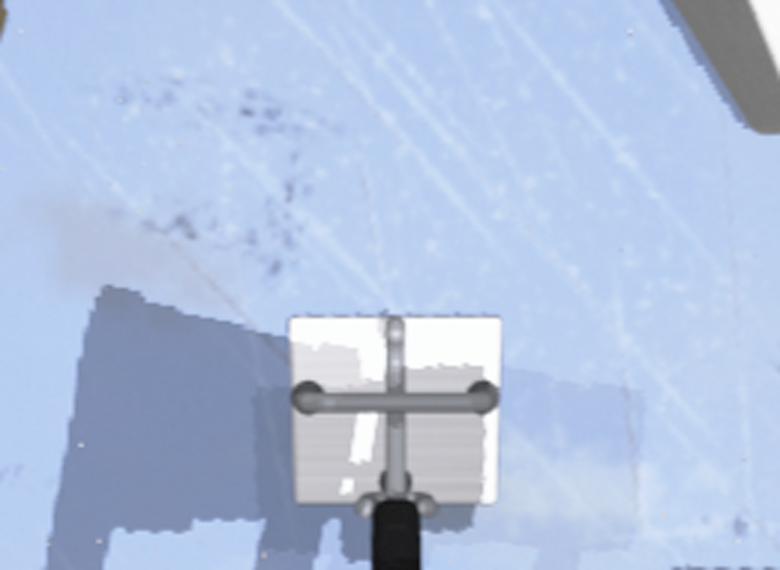

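The plate is square to the tool: slab corners in the crop at (289,317),(501,317),(499,504),(294,504), bar ends (308,401)/(483,401).

```bash
python3 - <<'E'
from h import *
import pickle
np.set_printoptions(precision=1,suppress=True)
s=pickle.load(open('w2.p','rb'))
C=cam('wrist',s);o=lambda x,y:(130+(x-1)/3,(y-1)/3)
P=[onz(C,o(*p),16) for p in [(289,317),(501,317),(499,504),(294,504)]]
print(sum(P)/4)
for i in range(4): d=P[(i+1)%4]-P[i];print(P[i],np.linalg.norm(d),np.degrees(np.arctan2(d[1],d[0])))
a,b=[onz(C,o(*p),45) for p in [(308,401),(483,401)]];d=b-a
print('bar',(a+b)/2,np.linalg.norm(d),np.degrees(np.arctan2(d[1],d[0])))
S=cam('side')
p=tri(S,(240+(276-3.5)/8,195+(190-3.5)/8),C,(262,194));print('handle mid',p)
print('handle top line y at z~103', onz(C,(262,194),110))
for yaw in [9]:
  c=(a+b)/2; u=np.array([np.cos(np.radians(yaw)),np.sin(np.radians(yaw)),0])
  print('plate centre from bar',c-7*u,'handle pred',c+u*(-51.7-7))
E
```

```text
[620.3 -26.1  16. ]
[652.4  25.7  16. ] 90.39012339008197 -80.24532904421052
[667.7 -63.4  16. ] 80.8718980469003 -168.9319659760153
[588.4 -78.9  16. ] 92.54731753103805 99.73899940116007
[572.7  12.3  16. ] 80.82590875950011 9.539478824525046
bar [627.6 -24.5  45. ] 70.9624836089218 -80.25214775542072
handle mid (array([569.4, -34.6, 107.7]), np.float64(0.48154572722545524))
handle top line y at z~103 [570.3 -34.6 110. ]
plate centre from bar [620.7 -25.6  45. ] handle pred [569.7 -33.7  45. ]
```

```bash
python3 - <<'E'
from h import *
print(delta([565.6,-35.3,113.4],-80.25)); print(env.state()['qpos'])
E
```

```text
(array([15.65,  0.17,  1.27]), np.float64(-0.02949025121125004), 1.9167)
[-4.22658169e+00  1.77208858e+01  8.60140961e+01 -4.45084960e-02
  7.63444657e+01  7.62109152e+01]
```

Request:
{"api": "jog_arm", "payload": {"plan": [2,0,0.7,0,2.5,0.1,0.6,0,2.5,0.1,0,0,2.5,0,0,0,2,0,0,0,1.5,0,0,0,1.3,0,0,0,0.8,0,0,0,0.5,0,0,0,0,0,0,0], "claw": 6}}

```text
time_s: 2.75
ee_pos: [565.0, -36.6, 113.8]
ee_rot: [-5.0, 89.9, -175.6]
force: [0.6, 0.1, -0.2]
gripper_width: 59.9
```

```bash
python3 - <<'E'
from h import *
s,f=grab('wrist','w3');_,g=grab('side','s3');crop(g,190,140,350,270,5,'s3c');print(delta([565.6,-35.3,113.4],-80.25,s))
E
```

```text
(array([ 0.04, -0.12, -0.08]), np.float64(-0.06511111183700298), 2.75)
```

View pics/w3.png

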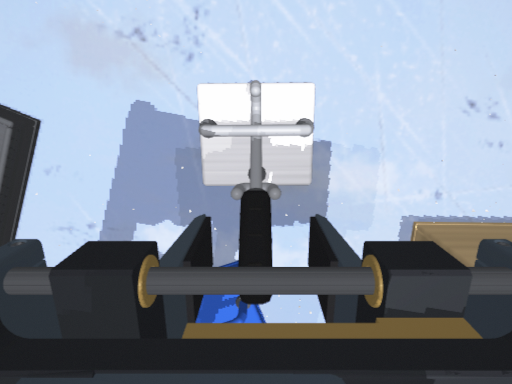

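View pics/s3c.png

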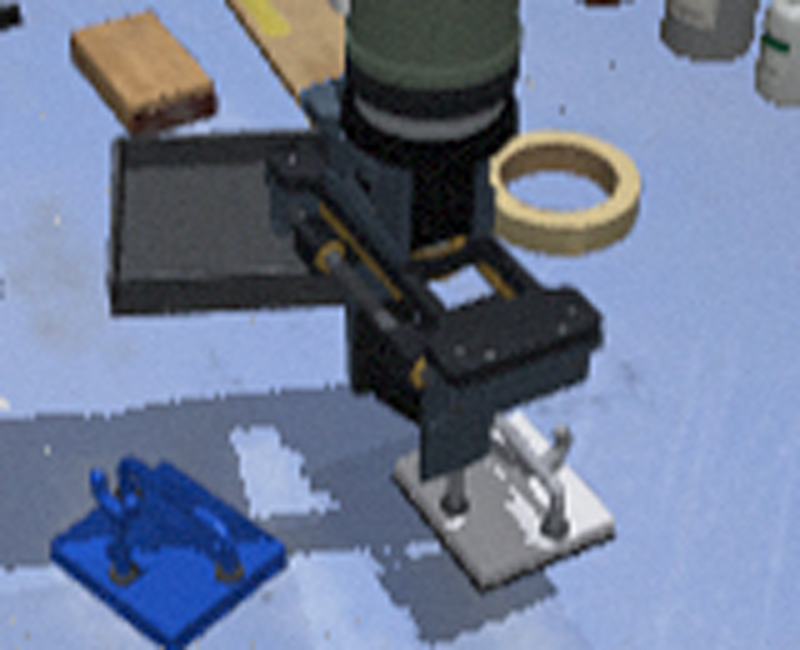

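The handle sits between the fingers at (256,245), about 1 mm from centre. I'll close lightly so it can swivel.

Request:
{"api": "jog_arm", "payload": {"plan": [0,-0.12,-0.08,0,0,0,0,0,0,0,0,0,0,0,0,0,0,0,0,0,0,0,0,0,0,0,0,0,0,0,0,0], "claw": 1.4, "newtons": 5}}

```text
time_s: 3.52
ee_pos: [566.4, -34.3, 114.4]
ee_rot: [114.9, 90.0, -55.7]
force: [0.6, -0.4, -0.8]
gripper_width: 17.7
```

Request:
{"api": "jog_arm", "payload": {"plan": [-0.3,0,-0.23,0,-0.32,0,-0.23,0,-0.32,0,-0.23,0,-0.3,0,-0.24,0,-0.26,0,-0.28,0,-0.26,0,-0.28,0,-0.25,0,-0.28,0,-0.24,0,-0.28,0,0,0,0,0], "newtons": 3}}

```text
time_s: 4.27
ee_pos: [587.6, -30.9, 137.5]
ee_rot: [165.6, 89.9, -5.0]
force: [1.6, 0.3, -1.8]
gripper_width: 18.3
```

```bash
python3 - <<'E'
from h import *
s,f=grab('wrist','w4');_,g=grab('side','s4');_,k=grab('scene','k4')
a=cv2.resize(g[165:265,240:340],(400,400),interpolation=2);b=cv2.resize(k[140:230,210:300],(400,400),interpolation=2)
cv2.imwrite('pics/m4.png',np.hstack([a,b]));print(s['force'],s['gripper_width'])
E
```

```text
[ 1.59969377  0.34120903 -1.80569267] 18.301444992661782
```

View pics/m4.png

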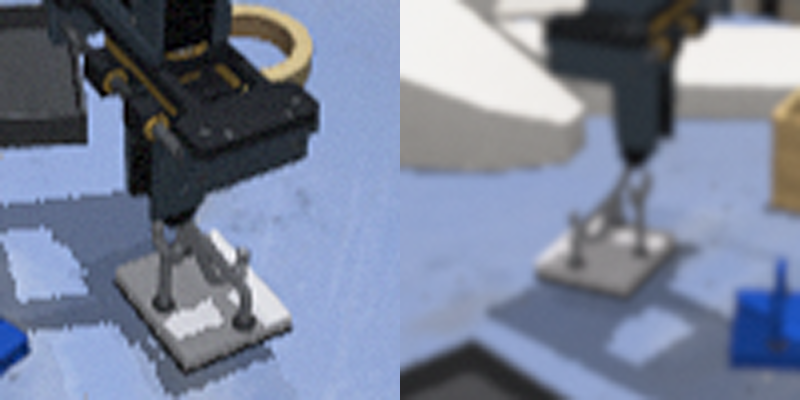

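View pics/w4.png

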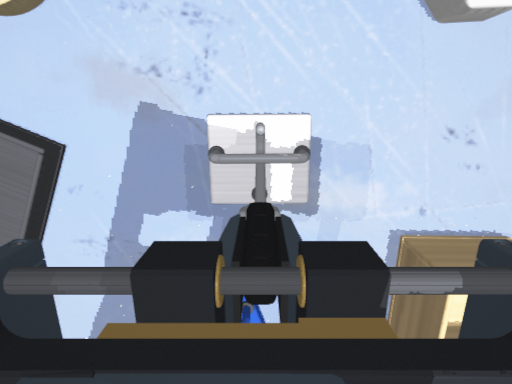

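```bash
cat >> h.py <<'E'
def lean(C,s,tip,yaw=9.75,off=121,gx=0):
    """lean angle from tip pixel row, model of tip top; grasp point below TCP 6"""
    u=np.array([np.cos(np.radians(yaw)),np.sin(np.radians(yaw)),0]);Z=np.array([0,0,1.])
    g=np.array(s['ee_pos'])-6*Z+gx*u;best=[]
    for th in np.arange(-20,50,1):
        t=np.radians(th);hx=np.cos(t)*u+np.sin(t)*Z;hz=-np.sin(t)*u+np.cos(t)*Z
        P=g+26*hx+(12-off)*hz;best.append((np.linalg.norm(proj(C,P)-tip),th,P))
    return min(best,key=lambda b:b[0])
E
python3 - <<'E'
from h import *
np.set_printoptions(precision=1,suppress=True)
s=env.state();C=cam('wrist',s)
P=[onz(C,p,16) for p in [(207,113.5),(311,113.5),(309.5,203.5),(210.5,204)]];c=sum(P)/4;print(c)
a,b=onz(C,(216,157),45),onz(C,(303,157),45);print((a+b)/2)
print(lean(C,s,(260,128)))
u=np.array([.9856,.1693,0]);print((s['ee_pos']-c)@u)
E
```

```text
[619.9 -25.8  16. ]
[627.4 -24.6  45. ]
(np.float64(1.4056541101695017), np.int64(21), array([649.2, -20.2,  38.6]))
-33.50354673923844
```

It is swivelling as planned: lean about 21°, plate unmoved. Continuing to upright.

Request:
{"api": "jog_arm", "payload": {"plan": [-0.16,0,-0.3,0,-0.16,0,-0.3,0,-0.14,0,-0.3,0,-0.12,0,-0.3,0,-0.1,0,-0.3,0,-0.1,0,-0.3,0,-0.08,0,-0.3,0,-0.06,0,-0.25,0,-0.03,0,-0.2,0,0,0,0,0]}}

```text
time_s: 5.25
ee_pos: [612.3, -26.7, 146.8]
ee_rot: [172.4, 89.9, 1.8]
force: [-1.9, 0.3, 1.8]
gripper_width: 18.2
```

```bash
python3 - <<'E'
from h import *
s,f=grab('wrist','w5');_,g=grab('side','s5');_,k=grab('scene','k5')
a=cv2.resize(g[165:265,240:340],(400,400),interpolation=2);b=cv2.resize(k[140:230,210:300],(400,400),interpolation=2)
cv2.imwrite('pics/m5.png',np.hstack([a,b]));crop(f,160,60,360,260,3,'w5c');print(s['force'],s['ee_pos'],s['gripper_width'])
import pickle;pickle.dump(s,open('w5.p','wb'))
E
```

```text
[-1.92653759  0.3290023   1.76886464] [612.34611136 -26.68177771 146.81713888] 18.16163302257237
```

View pics/m5.png

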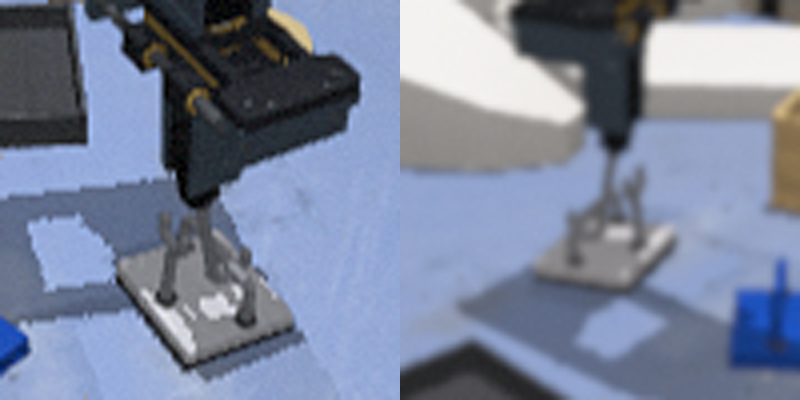

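View pics/w5c.png

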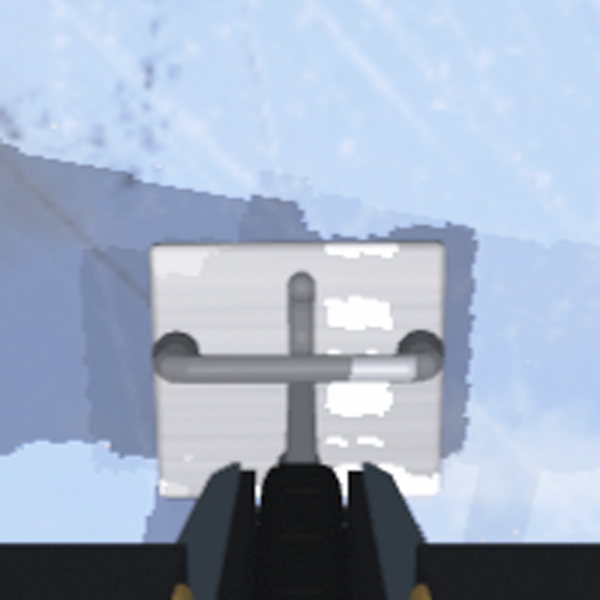

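```bash
python3 - <<'E'
from h import *
import pickle
np.set_printoptions(precision=1,suppress=True)
s=pickle.load(open('w5.p','rb'));C=cam('wrist',s);o=lambda x,y:(160+(x-1)/3,60+(y-1)/3)
P=[onz(C,o(*p),16) for p in [(151,242),(445,242),(440,495),(160,497)]];c=sum(P)/4;print(c)
a,b=onz(C,o(175,365),45),onz(C,o(422,365),45);print((a+b)/2)
print(lean(C,s,o(301,286)))
u=np.array([.9856,.1693,0]);print((s['ee_pos']-c)@u)
for z in (32,34,36): print(z,(onz(C,o(301,286),z)-c)@u)
S=cam('side')
# shank visible in side
g=cv2.imread('pics/s5.png');crop(g,270,195,330,265,9,'s5c')
E
```

```text
[621.3 -25.4  16. ]
[631.  -23.7  45. ]
(np.float64(1.5320489501658816), np.int64(8), array([652.7, -19.8,  36.5]))
-9.081416420385205
32 30.351132968670164
34 30.643744437743532
36 30.93635590681679
```

View pics/s5c.png

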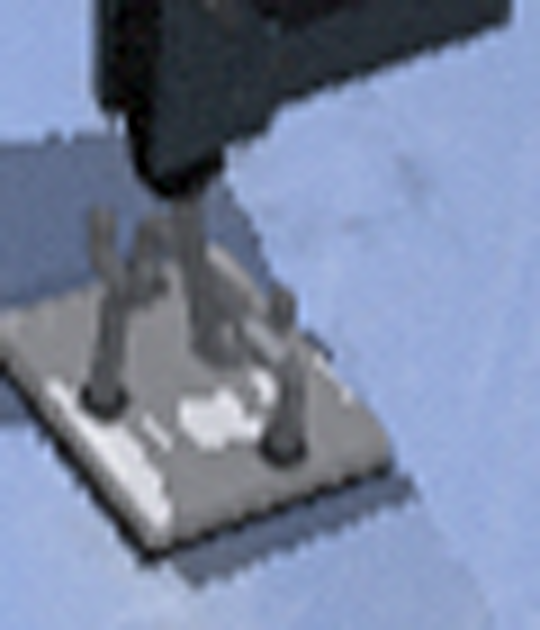

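Lean is about 8° with the shank against the bar. I'll lever it on, another 14 mm.

Request:
{"api": "jog_arm", "payload": {"plan": [0,0,-0.25,0,0,0,-0.25,0,0,0,-0.25,0,0,0,-0.25,0,0,0,-0.25,0,0,0,-0.25,0,0,0,0,0]}}

```text
time_s: 5.98
ee_pos: [627.3, -24.2, 146.4]
ee_rot: [174.6, 89.9, 4.0]
force: [-2.8, -0.4, 1.5]
gripper_width: 17.8
```

```bash
python3 - <<'E'
from h import *
s,f=grab('wrist','w6');crop(f,160,60,360,260,3,'w6c');print(s['force'],s['ee_pos'],s['gripper_width'])
import pickle;pickle.dump(s,open('w6.p','wb'))
_,g=grab('side','s6');crop(g,270,195,330,265,8,'s6c')
E
```

```text
[-2.7980939  -0.43624977  1.48831785] [627.32152968 -24.19636364 146.42181639] 17.814293918847323
```

View pics/w6c.png

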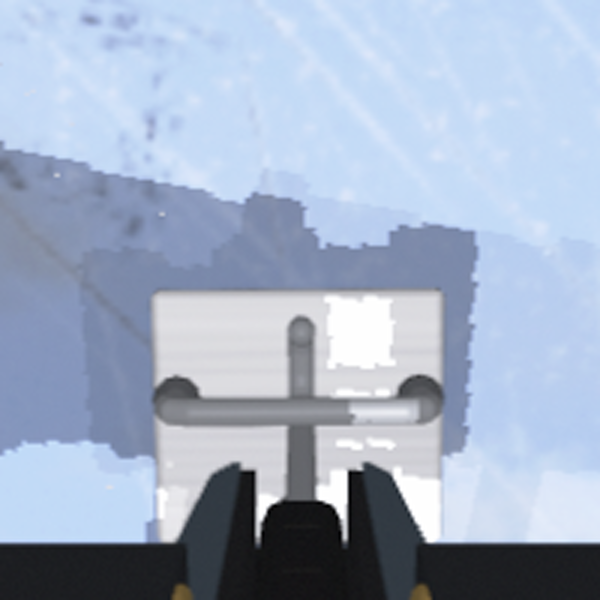

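View pics/s6c.png

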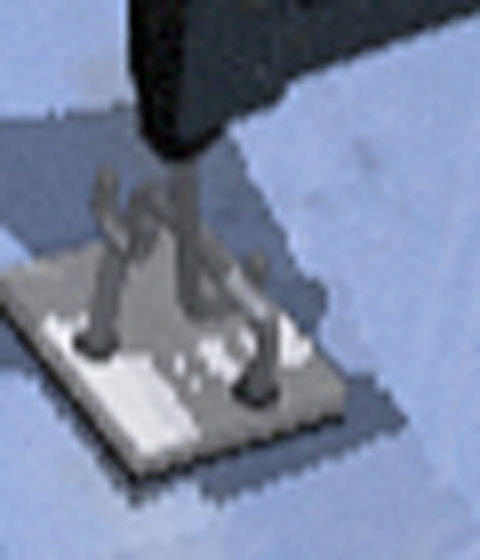

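```bash
cat > m.py <<'E'
from h import *
import pickle
np.set_printoptions(precision=1,suppress=True)
def ana(pk,top,left,right,tip,bar,u=np.array([.9856,.1693,0])):
    # crop coords 160,60 x3
    s=pickle.load(open(pk,'rb'));C=cam('wrist',s);o=lambda x,y:(160+(x-1)/3,60+(y-1)/3)
    a=onz(C,o(left,top),16);b=onz(C,o(right,top),16);d=b-a
    yaw=np.degrees(np.arctan2(d[1],d[0]))+90
    uu=np.array([np.cos(np.radians(yaw)),np.sin(np.radians(yaw)),0])
    c=(a+b)/2-41*uu;print('centre',c,'yaw',yaw,'w',np.linalg.norm(d))
    print('bar x',(onz(C,o((left+right)/2,bar),45)-c)@u)
    print('lean',lean(C,s,o(*tip))[1:],'grasp x',(s['ee_pos']-c)@u,'lat',(s['ee_pos']-c)@[-u[1],u[0],0])
E
python3 - <<'E'
from m import *
ana('w5.p',242,151,445,(301,286),367);ana('w6.p',290,152,443,(301,330),410)
E
```

```text
centre [621.7 -25.1  16. ] yaw 9.456942860913088 w 89.58379669530267
bar x 8.814505068065651
lean (np.int64(8), array([652.7, -19.8,  36.5])) grasp x -9.523801936884764 lat -0.014089606491322682
centre [622.3 -24.8  16. ] yaw 9.45564834422278 w 89.85376383737959
bar x 10.842709974379348
lean (np.int64(0), array([652.9, -19.8,  31.4])) grasp x 5.087999913487819 lat -0.2614739856629726
```

```bash
cat >> m.py <<'E'
def onplane(C,p,c,u):
    n=np.array([-u[1],u[0],0]);o_,d=ray(C,p);t=((c-o_)@n)/(d@n);P=o_+d*t;return np.array([(P-c)@u,P[2]])
E
python3 - <<'E'
from m import *
S=cam('side');u=np.array([.9856,.1693,0]);c=np.array([621.5,-25.2,0])
o=lambda x,y:(270+(x-3.5)/8,195+(y-3.5)/8)
for p in [(180,170),(184,230),(188,285),(97,345),(118,255)]: print(p,onplane(S,o(*p),c,u))
s=env.state();print((s['ee_pos']-c)@u)
for n,r in (('side','g'),):
    pass
# bar in side: ends legs top
for P in ([0,0,24],[0,0,60],[0,0,100]):
    pass
E
```

```text
(180, 170) [-0.4 93. ]
(184, 230) [ 3.2 65.5]
(188, 285) [ 6.7 39.3]
(97, 345) [-27.3  27.9]
(118, 255) [-21.5  65.7]
5.457730880860057
```

```bash
python3 - <<'E'
from h import *
s,k=grab('scene','k6');crop(k,225,150,295,220,8,'k6c');print(s['force'],s['torque'])
E
```

```text
[-1.42216435 -0.5786807   0.57336368] [0.09982919 0.27671648 0.02956349]
```

View pics/k6c.png

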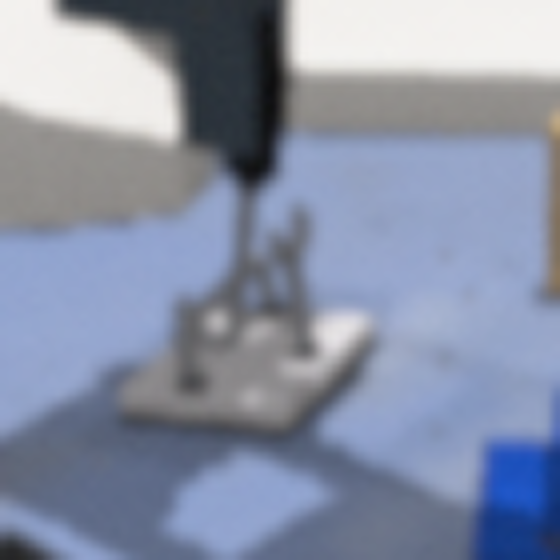

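The side and scene crops show the plate tilted: the rest post leans, and the shank still leans about 7°. I'll firm the grip, back off so the plate settles flat, and look again.

Request:
{"api": "jog_arm", "payload": {"plan": [0,0,0,0,0,0,0,0,0,0,0,0,0,0,0.3,0,0,0,0.3,0,0,0,0.3,0,0,0,0.3,0,0,0,0,0,0,0,0,0], "newtons": 25}}

```text
time_s: 6.88
ee_pos: [614.7, -26.4, 146.6]
ee_rot: [163.0, 90.0, -7.6]
force: [-0.3, -0.7, -1.1]
gripper_width: 17.9
```

```bash
python3 - <<'E'
from h import *
s,f=grab('wrist','w7');crop(f,160,60,360,260,2,'w7c');print(s['force'],s['ee_pos'],s['gripper_width'])
import pickle;pickle.dump(s,open('w7.p','wb'))
_,g=grab('side','s7');crop(g,270,195,330,265,8,'s7c')
_,k=grab('scene','k7');crop(k,225,150,295,220,6,'k7c')
E
```

```text
[-0.29522811 -0.66481442 -1.13075984] [614.71042066 -26.35271031 146.59224612] 17.927764500926315
```

View pics/w7c.png

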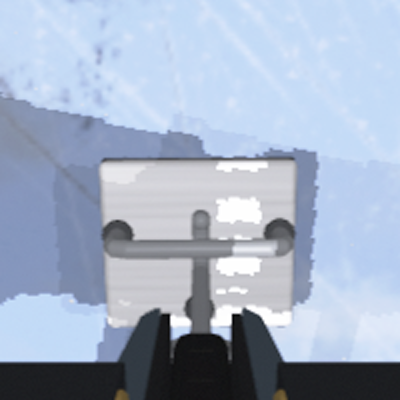

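View pics/s7c.png

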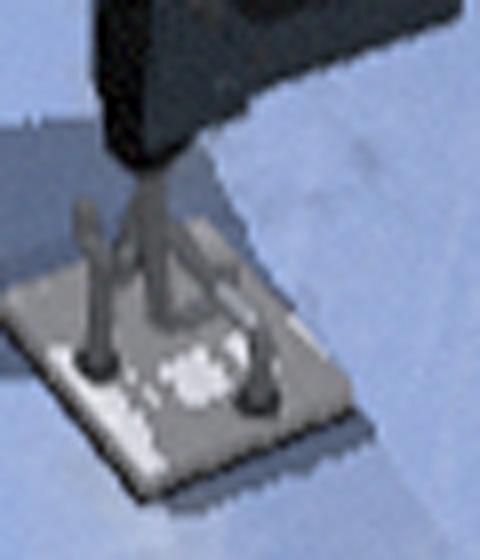

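View pics/k7c.png

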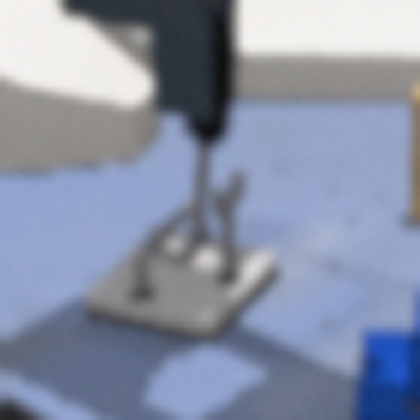

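```bash
python3 - <<'E'
from m import *
k=1.5
ana('w7.p',158*k,100.5*k,296.5*k,(201*k,217*k),247*k)
s=pickle.load(open('w7.p','rb'));C=cam('wrist',s);w=lambda x,y:(160+(x-.5)/2,60+(y-.5)/2)
u=np.array([.9856,.1693,0]);S=cam('side')
c=np.array([621.5,-25.3,0])
o=lambda x,y:(270+(x-3.5)/8,195+(y-3.5)/8)
print('side');
for p in [(152,185),(155,240),(159,300),(97,362),(103,275)]: print(p,onplane(S,o(*p),c,u))
print('wrist tip plane z34/bar',(onz(C,w(201,217),34)-c)@u,(onz(C,w(201,247),47)-c)@u,(s['ee_pos']-c)@u)
P=[onz(C,w(*p),16) for p in [(100.5,158),(296.5,158),(293,326),(107,327)]];print(sum(P)/4)
K=cam('scene');o2=lambda x,y:(225+(x-2.5)/6,150+(y-2.5)/6)
print('scene')
for p in [(205,145),(202,190),(198,235),(229,278),(229,205)]: print(p,onplane(K,o2(*p),c,u))
E
```

```text
centre [625.5 -24.4  16. ] yaw 9.448545703280388 w 89.36815913478391
bar x 6.336233382323822
lean (np.int64(1), array([642.2, -21.6,  32.1])) grasp x -10.99762040213393 lat -0.0740503496994138
side
(152, 185) [-10.6  91.1]
(155, 240) [-7.8 66.2]
(159, 300) [-4.4 37.7]
(97, 362) [-26.9  19.9]
(103, 275) [-26.7  59.4]
wrist tip plane z34/bar 21.216070951358237 10.873060122546015 -6.870033253479069
[625.5 -24.8  16. ]
scene
(205, 145) [-13.4 100.1]
(202, 190) [-10.9  71.3]
(198, 235) [-7.7 41.7]
(229, 278) [-27.2  17.9]
(229, 205) [-27.9  65.2]
```

Plate flat again at about (625.5,−24.6). Shank bottom is about 13 mm to the −x of the bar, lean about 6°. Easing down until the bend touches the slab, for the most tip clearance.

Request:
{"api": "jog_arm", "payload": {"plan": [0.1,0,0,0,0,0,0,0,0.1,0,0,0,0,0,0,0]}}

```text
time_s: 7.37
ee_pos: [614.7, -26.3, 144.2]
ee_rot: [-4.3, 90.0, -174.9]
force: [-0.4, 0.8, -1.2]
gripper_width: 17.6
```

Request:
{"api": "jog_arm", "payload": {"plan": [0.1,0,0,0,0,0,0,0,0,0,0,0]}}

```text
time_s: 7.62
ee_pos: [614.7, -26.3, 143.4]
ee_rot: [17.4, 90.0, -153.2]
force: [-0.1, 0.1, -1.5]
gripper_width: 17.9
```

Request:
{"api": "jog_arm", "payload": {"plan": [0.1,0,0,0,0,0,0,0,0.1,0,0,0,0,0,0,0]}}

```text
time_s: 7.95
ee_pos: [614.8, -26.3, 142.9]
ee_rot: [161.6, 89.9, -9.0]
force: [-2.2, 0.2, 7.8]
gripper_width: 18.1
```

Contact at z≈142.9. Raise 2 mm, then twist about the shank's foot.

Request:
{"api": "jog_arm", "payload": {"plan": [-0.1,0,0,0,-0.1,0,0,0,0,0.04,0,-1,0,0.04,0,-1,0,0.04,0,-1,0,0.04,0,-1,0,0.04,0,-1,0,0,0,0]}}

```text
time_s: 8.62
ee_pos: [615.7, -28.3, 143.2]
ee_rot: [113.5, 90.0, -27.0]
force: [0.6, -0.6, -0.1]
gripper_width: 18.1
```

```bash
python3 - <<'E'
from h import *
s,f=grab('wrist','w8');print(s['force'],s['torque'],s['ee_pos'],toolyaw(s)[0])
_,g=grab('side','s8');_,k=grab('scene','k8')
a=cv2.resize(g[190:265,265:340],(400,400),interpolation=2);b=cv2.resize(k[150:220,225:295],(400,400),interpolation=2)
cv2.imwrite('pics/m8.png',np.hstack([a,b]))
E
```

```text
[ 0.59109783 -0.57421491 -0.11749755] [-0.07082201 -0.07951645  0.06196344] [615.71028743 -28.25243465 143.20747534] -50.4886515261752
```

View pics/m8.png

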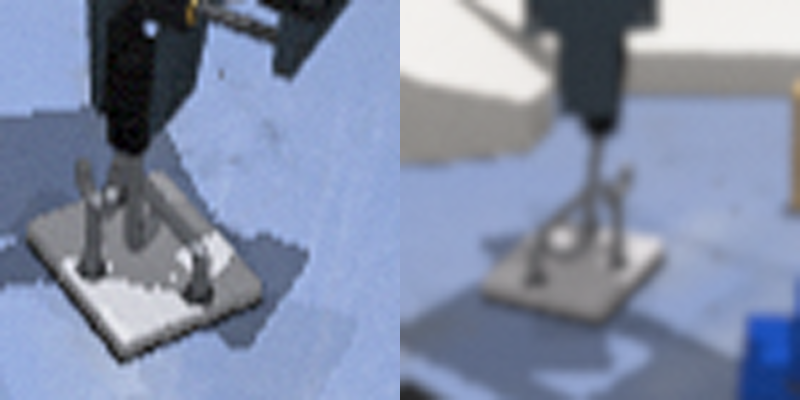

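View pics/w8.png

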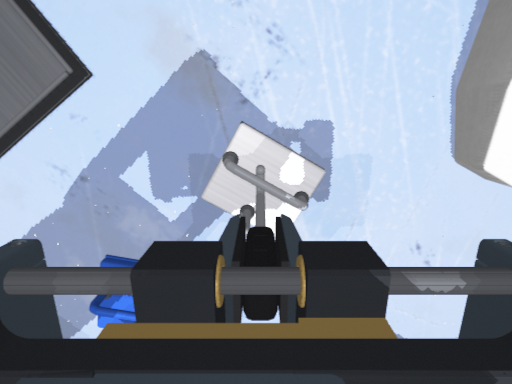

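Turned 30°, forces near zero, plate still. Continuing.

Request:
{"api": "jog_arm", "payload": {"plan": [0,0.04,0,-1,0,0.04,0,-1,0,0.04,0,-1,0,0.04,0,-1,0,0.04,0,-1,0,0.04,0,-1,0,0.04,0,-1,0,0.04,0,-1,0,0.04,0,-1,0,0.04,0,-1,0,0,0,0]}}

```text
time_s: 9.68
ee_pos: [618.9, -29.6, 143.2]
ee_rot: [-102.6, 90.0, 176.8]
force: [-0.1, 0.0, -0.4]
gripper_width: 17.5
```

```bash
python3 - <<'E'
from h import *
s,f=grab('wrist','w9');print(s['force'],s['torque'],s['ee_pos'],toolyaw(s)[0])
import pickle;pickle.dump(s,open('w9.p','wb'))
_,g=grab('side','s9');_,k=grab('scene','k9')
a=cv2.resize(g[190:265,265:340],(400,400),interpolation=2);b=cv2.resize(k[150:220,225:295],(400,400),interpolation=2)
cv2.imwrite('pics/m9.png',np.hstack([a,b]))
E
```

```text
[-0.13900793  0.00069382 -0.44427119] [-0.0455037  -0.09241173 -0.03369555] [618.86151735 -29.58540733 143.21484248] 9.421771655148062
```

View pics/m9.png

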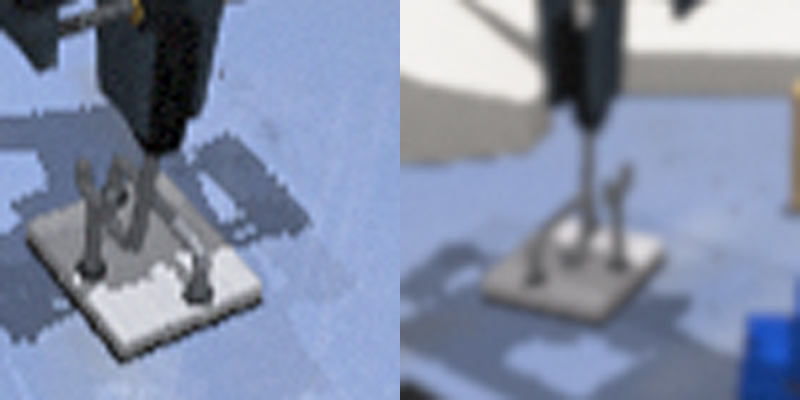

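View pics/w9.png

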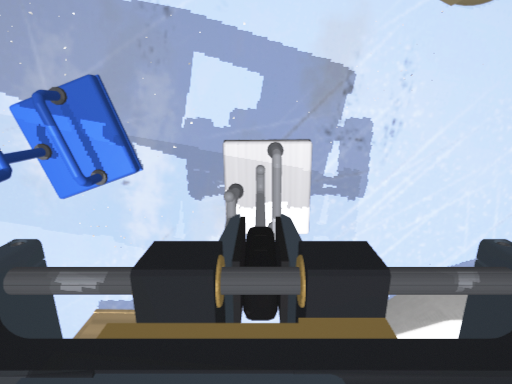

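Hook now lies parallel to the bar, between bar (276) and rest (235). Lifting straight out.

Request:
{"api": "jog_arm", "payload": {"plan": [-0.5,0,0,0,-0.8,0,0,0,-1,0,0,0,-1.2,0,0,0,-1.2,0,0,0,-1.2,0,0,0,-1.3,0,0,0,-1.5,0,0,0,-1.5,0,0,0,-1.5,0,0,0,-1,0,0,0,0,0,0,0]}}

```text
time_s: 10.83
ee_pos: [620.2, -29.7, 274.0]
ee_rot: [76.2, 89.6, -4.4]
force: [-0.2, 0.0, -0.8]
gripper_width: 17.7
```

```bash
python3 - <<'E'
from h import *
import pickle
s,f=grab('wrist','w10');print(s['force'],s['torque'],s['ee_pos'],toolyaw(s)[0],s['qpos'])
pickle.dump(s,open('w10.p','wb'))
_,g=grab('side','s10');_,k=grab('scene','k10')
a=cv2.resize(g[150:270,250:370],(400,400),interpolation=2);b=cv2.resize(k[120:220,205:305],(400,400),interpolation=2)
cv2.imwrite('pics/m10.png',np.hstack([a,b]))
E
```

```text
[-0.24937825  0.03132245 -0.82533387] [-0.02071037 -0.11378895 -0.00125015] [620.15311802 -29.71652209 273.95520443] 9.397912253423517 [-3.80278278e+00  2.13042986e+01  8.00845771e+01 -3.96982173e-03
  7.82547613e+01 -1.31996418e+01]
```

View pics/m10.png

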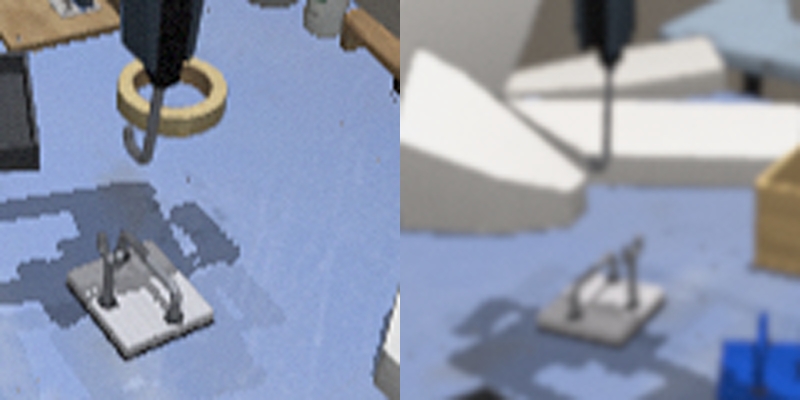

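View pics/w10.png

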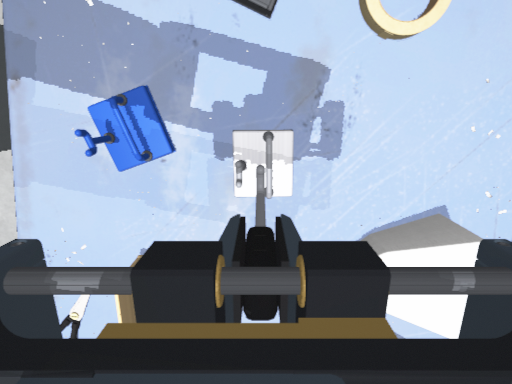

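Hook is free and the plate hasn't moved. Measuring how the hook hangs in the grip.

```bash
python3 - <<'E'
from m import *
S=cam('side');K=cam('scene');s=pickle.load(open('w10.p','rb'));C=cam('wrist',s)
a=lambda x,y:(250+(x-1.2)*.3,150+(y-1.2)*.3); b=lambda x,y:(205+(x-401.5)/4,120+(y-1.5)/4)
M=rot(s['ee_rot'])
for n,p,q in [('shank top',(160,92),(609,75)),('shank low',(151,148),(607,158)),('bend bottom',(143,158),(600,167))]:
    P,e=tri(S,a(*p),K,b(*q));print(n,P,e,'tool',M.T@(P-s['ee_pos']))
print('tip wrist at tool depth 109..', end='')
o_,d=ray(C,(260.5,170));t=(160-o_[2])/d[2];print(M.T@(o_+d*t-s['ee_pos']))
for n in ((143,158),):pass
crop(cv2.imread('pics/s10.png'),275,165,310,205,12,'s10c')
E
```

```text
shank top [620.7 -37.6 221.3] 0.4771236605174536 tool [52.7 -1.   7.8]
shank low [620.3 -24.5 156.6] 12.43669690959059 tool [117.3   0.3  -5.3]
bend bottom [619.9 -19.1 147.4] 3.9675153125690668 tool [126.6   0.8 -10.7]
tip wrist at tool depth 109..[113.9  -0.2 -26.1]
```

View pics/s10c.png

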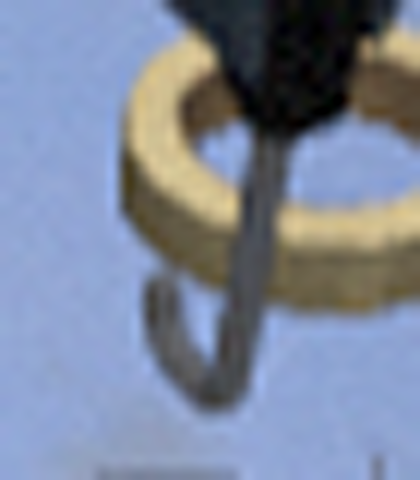

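```bash
python3 - <<'E'
from h import *
print(delta([488.6,-286.8,240],-36.6))
E
```

```text
(array([  3.01, -17.02,  23.25]), np.float64(7.668464469729479), 10.9833)
```

Request:
{"api": "jog_arm", "payload": {"plan": [0.1,-1,1.4,0,0.3,-1.9,2.6,0,0.3,-1.9,2.6,0,0.3,-1.9,2.6,0,0.3,-1.9,2.6,0,0.3,-1.9,2.6,0,0.3,-1.9,2.6,0,0.3,-1.9,2.6,0,0.3,-1.7,2.3,0,0.3,-1,1.35,0,0,0,0,0.67,0,0,0,1]}}

```text
time_s: 11.98
ee_pos: [487.9, -287.7, 240.9]
ee_rot: [-119.3, 89.8, 149.7]
force: [-0.5, 0.0, -0.4]
gripper_width: 17.6
```

Request:
{"api": "jog_arm", "payload": {"plan": [0,0,0,1,0,0,0,1,0,0,0,1,0,0,0,1,0,0,0,1,0,0,0,1,0,0,0,0,0,0,0,0]}}

```text
time_s: 12.65
ee_pos: [488.9, -286.6, 241.5]
ee_rot: [-83.2, 89.9, 150.4]
force: [0.2, 0.9, -1.6]
gripper_width: 17.8
```

```bash
python3 - <<'E'
from h import *
import pickle
s,f=grab('wrist','w11');print(s['force'],s['ee_pos'],toolyaw(s)[0],delta([488.6,-286.8,240],-36.6,s))
pickle.dump(s,open('w11.p','wb'))
_,g=grab('side','s11');crop(g,210,220,340,370,5,'s11c')
E
```

```text
[ 0.15102345  0.93340037 -1.60474305] [ 488.89133064 -286.613184    241.52129538] -36.45334390082278 (array([ 0.15, -0.01,  0.03]), np.float64(0.024442683196203536), 12.65)
```

View pics/w11.png

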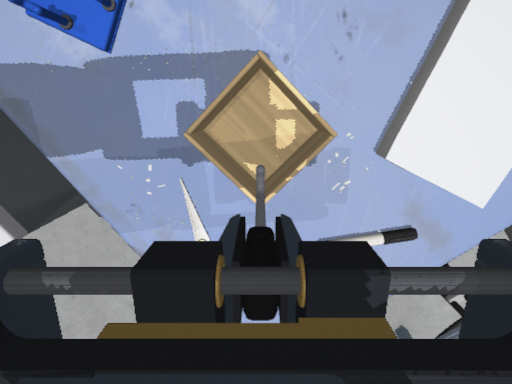

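View pics/s11c.png

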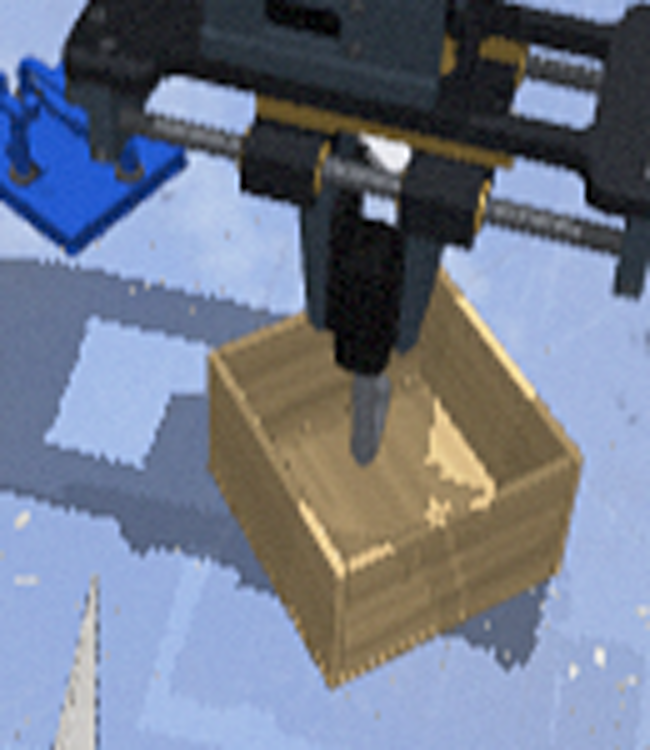

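```bash
python3 - <<'E'
from m import *
s=pickle.load(open('w11.p','rb'));C=cam('wrist',s)
L,R_,T=[onz(C,p,85) for p in [(184,133),(337,133),(261,51)]]
print(L,R_,T,np.linalg.norm(L-R_),(L+R_)/2)
c=(L+R_)/2;d=np.array([-.596,-.803,0]);print('TCP diag',(s['ee_pos']-c)@d,'lat',(s['ee_pos']-c)@[.803,-.596,0],'T diag',(T-c)@d)
E
```

```text
[ 460.5 -197.8   85. ] [ 582.7 -287.9   85. ] [ 566.1 -183.3   85. ] 151.83459685440707 [ 521.6 -242.9   85. ]
TCP diag 54.63552206118752 lat -0.21706202818939124 T diag -74.32735704277772
```

Hook is over the caddy's near-right corner, tip inwards. Lowering.

Request:
{"api": "jog_arm", "payload": {"plan": [0.5,0,-0.2,0,1,0,0,0,1.2,0,0,0,1.3,0,0,0,1.3,0,0,0,1.3,0,0,0,1.2,0,0,0,1,0,0,0,0.8,0,0,0,0.5,0,0,0,0.3,0,0,0,0,0,0,0]}}

```text
time_s: 13.75
ee_pos: [490.4, -285.2, 137.9]
ee_rot: [-79.3, 90.0, 154.1]
force: [-0.1, -0.4, -1.4]
gripper_width: 17.8
```

```bash
python3 - <<'E'
from h import *
s=env.state();print(s['ee_pos'],s['force'])
_,g=grab('side','s12');crop(g,210,220,340,370,4,'s12c')
E
```

```text
[ 490.35325438 -285.15093864  137.91028828] [-0.10953298 -0.42503451 -1.39786295]
```

View pics/s12c.png

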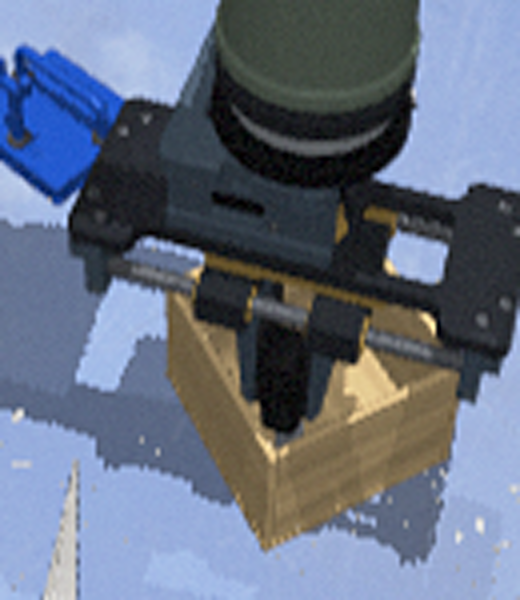

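Request:
{"api": "jog_arm", "payload": {"plan": [0.2,0,0,0,0.15,0,0,0,0.1,0,0,0,0,0,0,0]}}

```text
time_s: 14.13
ee_pos: [490.4, -285.2, 134.0]
ee_rot: [61.3, 90.0, -65.3]
force: [1.2, -0.0, -1.2]
gripper_width: 17.9
```

Request:
{"api": "jog_arm", "payload": {"plan": [0.1,0,0,0,0,0,0,0,0,0,0,0]}}

```text
time_s: 14.38
ee_pos: [490.5, -285.3, 133.0]
ee_rot: [75.7, 90.0, -50.9]
force: [0.3, 0.2, -1.0]
gripper_width: 18.0
```

Request:
{"api": "jog_arm", "payload": {"plan": [0.1,0,0,0,0,0,0,0,0,0,0,0]}}

```text
time_s: 14.63
ee_pos: [490.7, -285.3, 132.2]
ee_rot: [91.2, 90.0, -35.4]
force: [-0.6, 0.4, 0.1]
gripper_width: 17.7
```

Request:
{"api": "jog_arm", "payload": {"plan": [0.05,0,0,0,0,0,0,0]}}

```text
time_s: 14.8
ee_pos: [490.7, -285.4, 132.0]
ee_rot: [90.4, 90.0, -36.2]
force: [-1.6, 1.2, 3.5]
gripper_width: 17.8
```

Bend is on the caddy floor. Nudge outward until the shank meets the rim, then release.

Request:
{"api": "jog_arm", "payload": {"plan": [0,0,0.15,0,0,0,0.1,0,0,0,0,0]}}

```text
time_s: 15.05
ee_pos: [489.6, -287.2, 132.0]
ee_rot: [128.7, 89.9, 2.0]
force: [0.7, 2.2, 5.1]
gripper_width: 18.1
```

Request:
{"api": "jog_arm", "payload": {"plan": [0,0,0,0,0,0,0,0,0,0,0,0,0,0,0,0,0,0,0,0], "claw": 2.8}}

```text
time_s: 15.47
ee_pos: [488.8, -287.3, 131.1]
ee_rot: [-52.4, 90.0, -179.0]
force: [0.1, -0.9, -0.7]
gripper_width: 27.9
```

```bash
python3 - <<'E'
from h import *
s,f=grab('wrist','w13');print(s['force'],s['gripper_width'])
_,g=grab('side','s13');crop(g,210,220,340,370,4,'s13c')
E
```

```text
[ 0.11360962 -0.87619167 -0.70772326] 27.878406746198866
```

View pics/s13c.png

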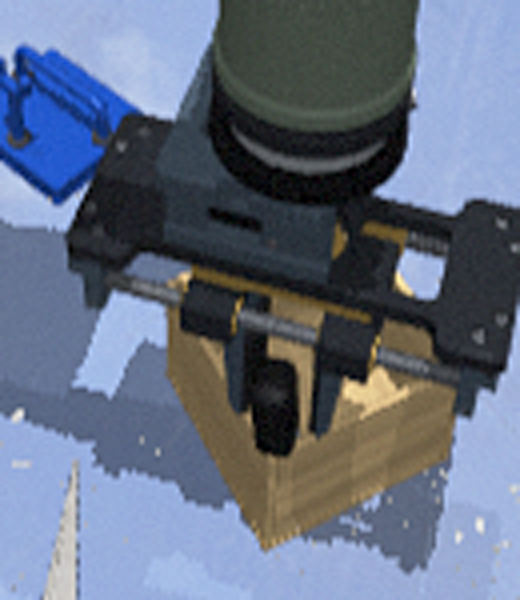

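View pics/w13.png

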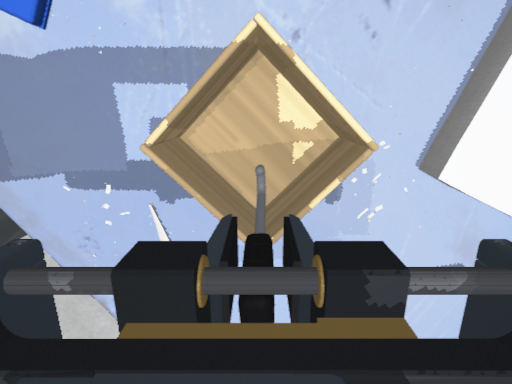

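It leans into the corner. Opening further and rising clear.

Request:
{"api": "jog_arm", "payload": {"plan": [0,0,0,0,0,0,0,0,0,0,0,0,-0.5,0,0,0,-1.2,0,0,0,-2,0,0,0,-2.5,0,0,0,-2.5,0,0,0,-2.5,0,0,0,-2.5,0,0,0,0,0,0,0], "claw": 5}}

```text
time_s: 16.48
ee_pos: [491.1, -288.5, 274.5]
ee_rot: [94.9, 89.4, -31.7]
force: [0.6, -0.1, 0.9]
gripper_width: 50.0
```

```bash
python3 - <<'E'
from h import *
s,f=grab('wrist','w14');print(s['force'],s['ee_pos'])
_,g=grab('side','s14');crop(g,210,180,340,370,4,'s14c')
# plate target view: TCP (600,-30,230) psi 9.6
print(delta([612,-70,235],9.6),s['qpos'])
E
```

```text
[ 0.57222342 -0.12372376  0.89475769] [ 491.06812743 -288.50209885  274.49720614]
(array([  3.47,  -3.12, -24.77]), np.float64(-7.699886638111242), 16.5833) [-3.15907516e+01  1.63649331e+01  8.72976717e+01 -7.88890002e-04
  7.57031870e+01  5.00945040e+00]
```

View pics/w14.png

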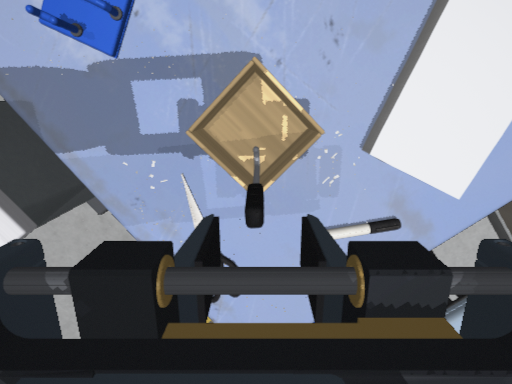

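View pics/s14c.png

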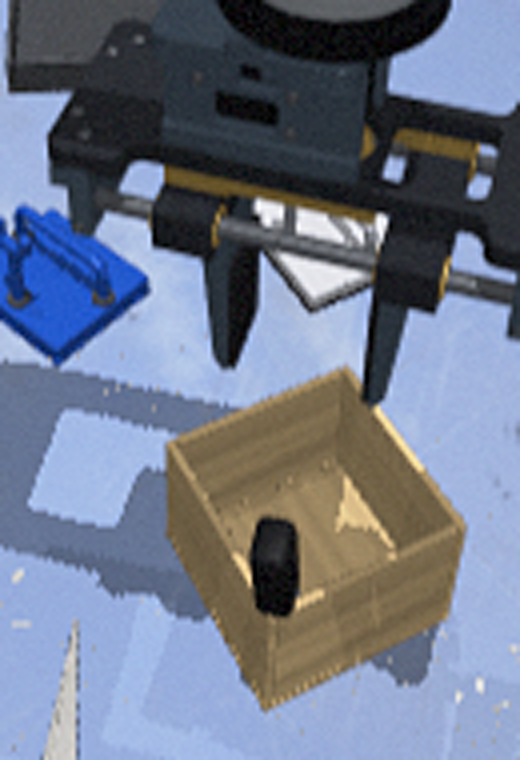

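Hook stands in the caddy, leaning on the corner rim at (255,195). Now the plate.

```bash
python3 - <<'E'
from h import *
print(delta([632.4,-23.4,235],9.45))
E
```

```text
(array([  3.47,  -4.26, -29.73]), np.float64(-7.674886638111242), 16.5833)
```

Request:
{"api": "jog_arm", "payload": {"plan": [0,-0.3,-1.7,0,0,-0.4,-3,0,0,-0.4,-3,0,0,-0.4,-3,0,0.3,-0.4,-3,0,0.4,-0.4,-3,0,0.5,-0.4,-3,0,0.5,-0.4,-3,0,0.5,-0.4,-3,0,0.5,-0.4,-2.5,0,0.4,-0.3,-1.5,0,0.4,0,0,0]}}

```text
time_s: 17.58
ee_pos: [632.7, -21.1, 231.5]
ee_rot: [-74.5, 89.9, 159.1]
force: [0.1, -1.5, 1.3]
gripper_width: 50.0
```

Request:
{"api": "jog_arm", "payload": {"plan": [0,0,0,-0.68,0,0,0,-1,0,0,0,-1,0,0,0,-1,0,0,0,-1,0,0,0,-1,0,0,0,-1,0,0,0,-1,0,0,0,0,0,0,0,0], "claw": 2.6}}

```text
time_s: 18.42
ee_pos: [631.7, -24.8, 233.0]
ee_rot: [-76.2, 89.9, -156.9]
force: [-0.5, -0.3, 0.4]
gripper_width: 25.9
```

```bash
python3 - <<'E'
from h import *
import pickle
s,f=grab('wrist','w15');print(s['force'],s['ee_pos'],toolyaw(s)[0]);pickle.dump(s,open('w15.p','wb'))
crop(f,180,80,340,240,4,'w15c')
E
```

```text
[-0.52898733 -0.32474756  0.43216427] [631.67673649 -24.84060134 232.99743991] 9.266863292512367
```

View pics/w15c.png

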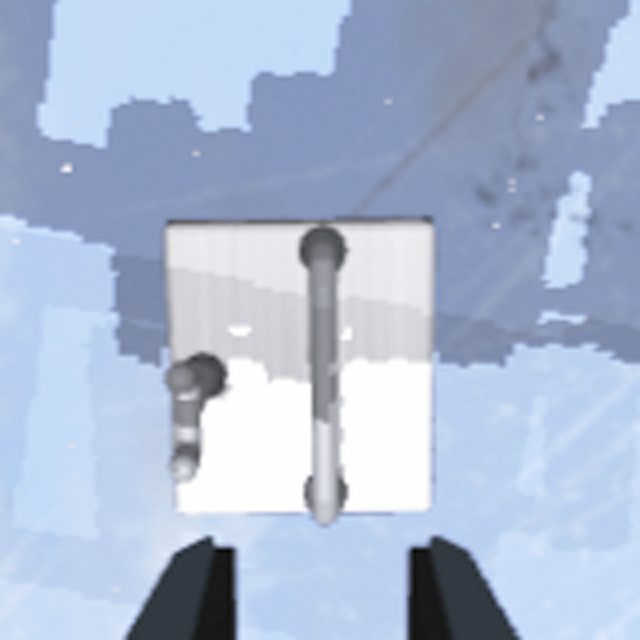

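View pics/w15.png

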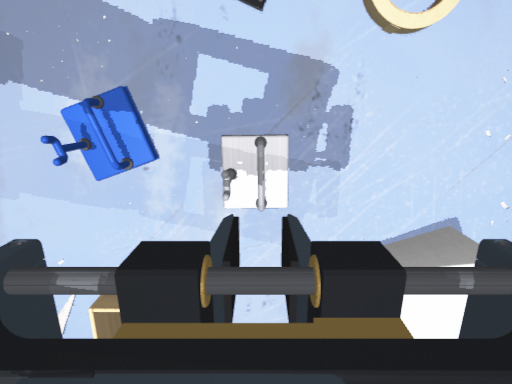

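```bash
python3 - <<'E'
from m import *
s=pickle.load(open('w15.p','rb'));C=cam('wrist',s);o=lambda x,y:(180+(x-1.5)/4,80+(y-1.5)/4)
P=[onz(C,o(*p),16) for p in [(166,221),(433,219),(431,514),(176,514)]];c=sum(P)/4;print(c)
for i in range(4): d=P[(i+1)%4]-P[i];print(np.linalg.norm(d),np.degrees(np.arctan2(d[1],d[0])))
a,b=onz(C,o(323,262),47),onz(C,o(324,508),47);d=a-b;print('bar',a,b,(a+b)/2,np.degrees(np.arctan2(d[1],d[0])),np.linalg.norm(d))
u=np.array([np.cos(np.radians(9.4)),np.sin(np.radians(9.4)),0]);B=c+7*u;print(B)
print(delta([*B[:2],52],9.4,s))
E
```

```text
[624.4 -24.   16. ]
79.63858185742869 9.737537335991787
92.75113536320102 -79.59541574173929
81.55098675325053 -170.67183436638157
92.16592437584909 99.22122778277597
bar [624.9  14.   47. ] [636.7 -56.3  47. ] [630.8 -21.1  47. ] 99.56498519257859 71.32155126499701
[631.3 -22.8  16. ]
(array([18.1,  0. , -0.2]), np.float64(-0.022189451247939473), 18.4167)
```

Request:
{"api": "jog_arm", "payload": {"plan": [1,0,-0.2,0,2,0,0,0,2.5,0,0,0,2.5,0,0,0,2,0,0,0,1.5,0,0,0,0.8,0,0,0,0,0,0,0]}}

```text
time_s: 19.13
ee_pos: [630.5, -21.8, 107.8]
ee_rot: [-100.9, 89.7, 178.6]
force: [0.2, 0.2, 1.0]
gripper_width: 25.8
```

```bash
python3 - <<'E'
from h import *
s,f=grab('wrist','w16');print(s['force'],s['ee_pos'],toolyaw(s)[0],delta([631.2,-22.6,52],9.4,s))
E
```

```text
[0.19667068 0.19610147 0.96281412] [630.47185134 -21.76450372 107.84609155] 9.434526480520958 (array([5.58, 0.08, 0.1 ]), np.float64(0.005754413420158737), 19.1333)
```

View pics/w16.png

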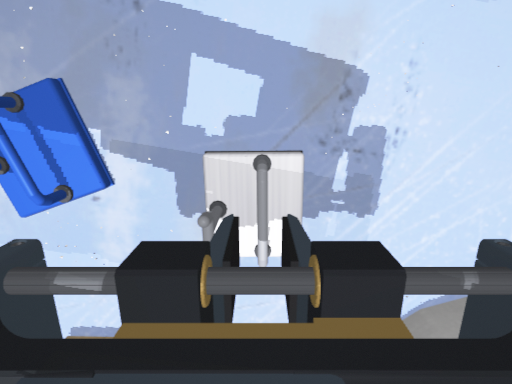

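Request:
{"api": "jog_arm", "payload": {"plan": [0.6,0.08,0.1,0,0.9,0,0,0,0.9,0,0,0,0.9,0,0,0,0.9,0,0,0,0.7,0,0,0,0.5,0,0,0,0.2,0,0,0,0,0,0,0]}}

```text
time_s: 19.93
ee_pos: [632.7, -22.7, 53.7]
ee_rot: [-98.5, 89.9, -179.0]
force: [-0.0, -0.3, 0.2]
gripper_width: 26.0
```

```bash
python3 - <<'E'
from h import *
s,f=grab('wrist','w17');print(s['force'],s['ee_pos'],toolyaw(s)[0])
E
```

```text
[-0.03973092 -0.33303251  0.20679962] [632.71748913 -22.6511167   53.73931496] 9.480374793030595
```

View pics/w17.png

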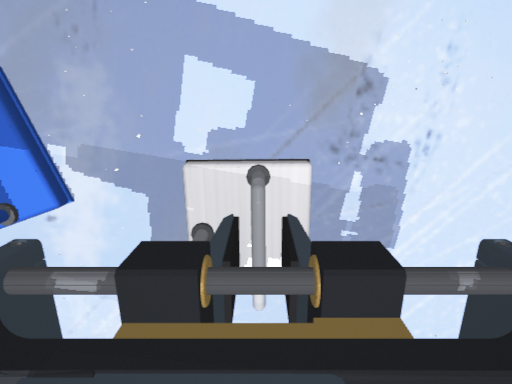

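Request:
{"api": "jog_arm", "payload": {"plan": [0.2,-0.1,0,0,0,0,0,0,0,0,0,0,0,0,0,0,0,0,0,0,0,0,0,0], "claw": 0.4, "newtons": 50}}

```text
time_s: 20.48
ee_pos: [632.0, -22.9, 52.7]
ee_rot: [33.7, 90.0, -46.8]
force: [-0.6, -0.4, 0.7]
gripper_width: 6.9
```

Request:
{"api": "jog_arm", "payload": {"plan": [-0.3,0,0,0,-0.7,0,0,0,-1,0,0,0,-1.5,0,0,0,-1.5,0,0,0,-1.5,0,0,0,-1.5,0,0,0,-1,0,0,0,0,0,0,0,0,0,0,0]}}

```text
time_s: 21.32
ee_pos: [632.1, -22.8, 143.0]
ee_rot: [73.2, 89.9, -7.3]
force: [-0.7, -0.2, -4.3]
gripper_width: 7.0
```

```bash
python3 - <<'E'
from h import *
s,f=grab('wrist','w18');print(s['force'],s['ee_pos'],toolyaw(s)[0],s['gripper_width'])
_,g=grab('side','s18');_,k=grab('scene','k18')
a=cv2.resize(g[140:270,240:370],(400,400),interpolation=2);b=cv2.resize(k[120:220,205:305],(400,400),interpolation=2)
cv2.imwrite('pics/m18.png',np.hstack([a,b]))
print(delta([548,248,160],None,s))
E
```

```text
[-0.72013088 -0.16699563 -4.31841337] [632.14420642 -22.82626554 143.00534851] 9.482046231267118 6.963107581192116
(array([ -1.71,  -3.84, -28.1 ]), None, 21.3167)
```

View pics/m18.png

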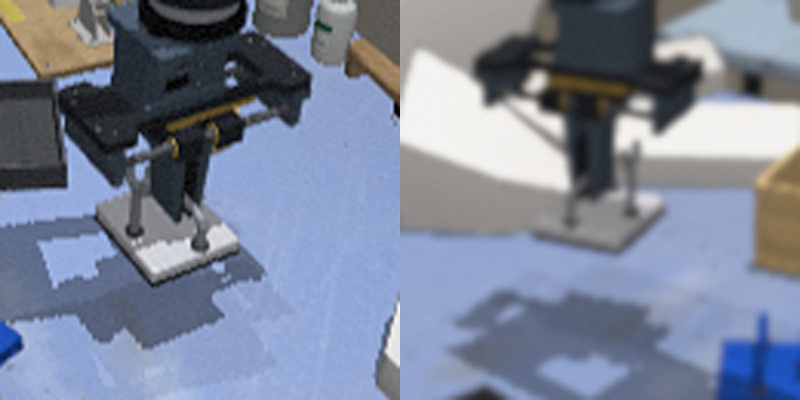

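View pics/w18.png

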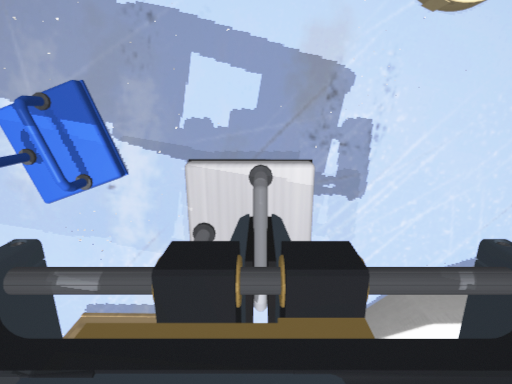

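Plate lifted level. Towards the tray, stopping short for a look.

```bash
python3 - <<'E'
from h import *
print(delta([575,130,185]))
E
```

```text
(array([ -4.36,  -3.04, -16.  ]), None, 21.4667)
```

Request:
{"api": "jog_arm", "payload": {"plan": [-1.5,0,-0.5,0,-1.5,-0.3,-1,0,-1.2,-0.3,-1.7,0,0,-0.4,-2,0,0,-0.4,-2,0,0,-0.4,-2,0,0,-0.4,-2,0,0,-0.4,-2,0,0,-0.3,-1.8,0,0,-0.2,-1,0,0,0,0,0]}}

```text
time_s: 22.38
ee_pos: [574.0, 131.5, 183.6]
ee_rot: [-105.5, 89.9, 174.2]
force: [0.2, -0.4, -5.0]
gripper_width: 6.7
```

```bash
python3 - <<'E'
from h import *
import pickle
s,f=grab('wrist','w19');print(s['force'],s['ee_pos'],toolyaw(s)[0],s['gripper_width']);pickle.dump(s,open('w19.p','wb'))
E
```

```text
[ 0.2147769  -0.35127898 -5.01677998] [574.00646264 131.52470249 183.6388786 ] 9.610431221175391 6.707620805324743
```

View pics/w19.png

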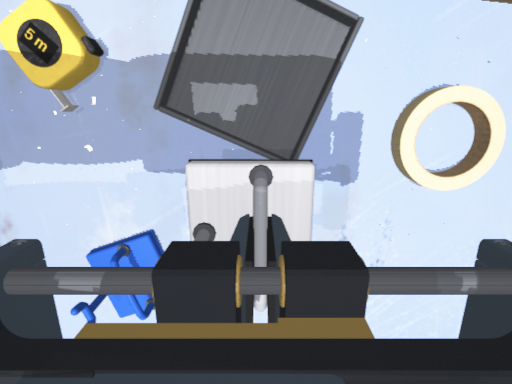

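```bash
python3 - <<'E'
from m import *
s=pickle.load(open('w19.p','rb'));C=cam('wrist',s)
A,B,D=[onz(C,p,30) for p in [(154.5,107),(362.5,18),(295,161)]]
print(A,B,D,(A+B)/2);
for a,b in ((A,B),(A,D),(D,B)): d=b-a;print(np.linalg.norm(d),np.degrees(np.arctan2(d[1],d[0])))
# combine target: plate centre at tray c; bar=+7u
E
```

```text
[459.8 192.9  30. ] [636.9 300.   30. ] [603.3 164.4  30. ] [548.4 246.5  30. ]
206.93697544653728 31.171758736821577
146.3096543757851 -11.263319096082872
139.77907434546586 76.10475449309543
```

```bash
python3 - <<'E'
from h import *
print(delta([555.3,243.8,130],-14.3))
E
```

```text
(array([  5.37,  -0.02, -11.52]), np.float64(3.9802447958527907), 22.4333)
```

Request:
{"api": "jog_arm", "payload": {"plan": [0,0,-1,0,0,0,-2,0,0,0,-2.2,0,0,0,-2.2,0,0,0,-2.1,0,0,0,-1.3,0,0,0,-0.7,1,1,0,0,1,1,0,0,1,1,0,0,1,1.4,0,0,0,0,0,0,0]}}

```text
time_s: 23.43
ee_pos: [554.8, 242.0, 137.6]
ee_rot: [-46.8, 89.7, -151.4]
force: [-0.6, -0.2, -4.7]
gripper_width: 6.5
```

```bash
python3 - <<'E'
from h import *
import pickle
s,f=grab('wrist','w20');print(s['force'],s['ee_pos'],toolyaw(s)[0],s['gripper_width'],delta([555.3,243.8,130],-14.3,s));pickle.dump(s,open('w20.p','wb'))
_,g=grab('side','s20');crop(g,170,110,310,220,5,'s20c')
E
```

```text
[-0.63455615 -0.19476324 -4.72533408] [554.84666876 242.0272959  137.59276024] -14.553239451203815 6.528086122609386 (array([ 0.76,  0.  , -0.19]), np.float64(-0.042206575200635164), 23.4333)
```

View pics/w20.png

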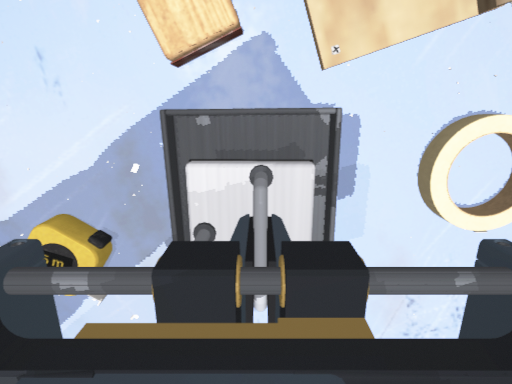

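View pics/s20c.png

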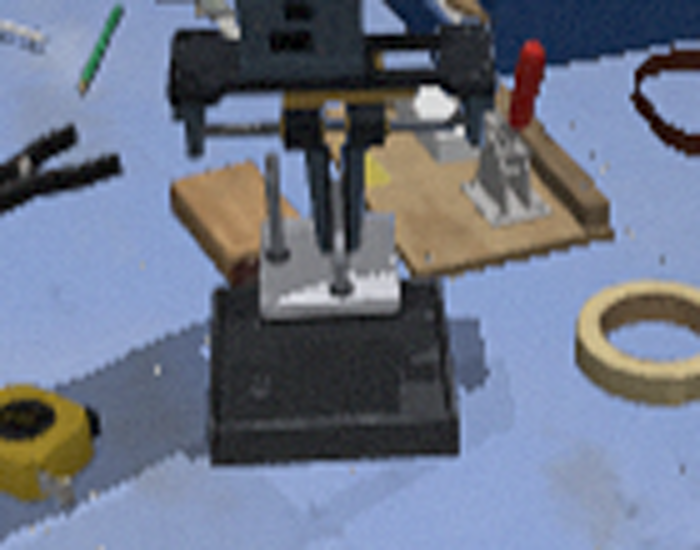

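```bash
python3 - <<'E'
from m import *
s=pickle.load(open('w20.p','rb'));C=cam('wrist',s);M=rot(s['ee_rot'])
L,R_=[onz(C,p,30) for p in [(161,110.5),(341.5,109)]]
d=R_-L;yaw=np.degrees(np.arctan2(d[1],d[0]));print(L,R_,np.linalg.norm(d),yaw)
v=np.array([-np.sin(np.radians(yaw)),np.cos(np.radians(yaw)),0]);u=np.array([v[1],-v[0],0])
c=(L+R_)/2-75*v;print('tray c',c)
# plate edges: top of slab z = tcp-52.7+16
z=s['ee_pos'][2]-36.7
l,r=[onz(C,p,z) for p in [(188,161),(316,161)]];pc=(l+r)/2-46*v;print('plate c',pc,np.linalg.norm(r-l));
print('shift tool cm',M.T@(c-pc)/10, 'from tcp model',delta(np.r_[(c+7*u)[:2],60],yaw,s))
E
```

```text
[495.1 336.   30. ] [637.6 300.3  30. ] 146.85283522584572 -14.049412708260782
tray c [548.1 245.4  30. ]
plate c [550.2 244.1 100.9] 78.57146031077832
shift tool cm [ 7.1 -0.2 -0.1] from tcp model (array([ 7.8, -0. , -0.2]), np.float64(-0.08397112382383891), 23.4333)
```

Request:
{"api": "jog_arm", "payload": {"plan": [0.3,-0.1,-0.15,0,1,0,0,0,1.3,0,0,0,1.3,0,0,0,1.2,0,0,0,1,0,0,0,0.7,0,0,0,0.4,0,0,0,0.2,0,0,0,0,0,0,0]}}

```text
time_s: 24.37
ee_pos: [555.6, 245.1, 66.3]
ee_rot: [18.2, 90.0, -86.3]
force: [-0.7, -0.2, -4.1]
gripper_width: 6.6
```

Request:
{"api": "jog_arm", "payload": {"plan": [0.15,0,0,0,0.1,0,0,0,0,0,0,0]}}

```text
time_s: 24.62
ee_pos: [555.7, 245.1, 64.2]
ee_rot: [118.1, 90.0, 13.6]
force: [0.1, -0.0, -3.9]
gripper_width: 6.8
```

Request:
{"api": "jog_arm", "payload": {"plan": [0.15,0,0,0,0.15,0,0,0,0.1,0,0,0,0,0,0,0]}}

```text
time_s: 24.95
ee_pos: [555.3, 244.9, 59.7]
ee_rot: [-43.3, 90.0, -147.8]
force: [-0.3, -0.2, -3.5]
gripper_width: 6.9
```

Request:
{"api": "jog_arm", "payload": {"plan": [0.1,0,0,0,0,0,0,0,0,0,0,0]}}

```text
time_s: 25.2
ee_pos: [555.5, 245.0, 58.9]
ee_rot: [17.2, 90.0, -87.3]
force: [0.3, -0.1, -4.2]
gripper_width: 6.6
```

Request:
{"api": "jog_arm", "payload": {"plan": [0.1,0,0,0,0,0,0,0,0,0,0,0]}}

```text
time_s: 25.45
ee_pos: [555.6, 245.1, 58.0]
ee_rot: [110.1, 90.0, 5.6]
force: [1.1, 0.2, -3.9]
gripper_width: 6.8
```

Request:
{"api": "jog_arm", "payload": {"plan": [0.08,0,0,0,0,0,0,0,0,0,0,0]}}

```text
time_s: 25.7
ee_pos: [555.9, 245.0, 57.7]
ee_rot: [109.7, 89.9, 5.2]
force: [-0.3, -1.2, 0.8]
gripper_width: 6.8
```

Plate is on the tray floor (force changed sign at z 57.7). Taking a look, then releasing.

Request:
{"api": "jog_arm", "payload": {"plan": [0.03,0,0,0,0,0,0,0,0,0,0,0,0,0,0,0,0,0,0,0], "claw": 2.4}}

```text
time_s: 26.12
ee_pos: [555.6, 245.1, 56.8]
ee_rot: [128.0, 90.0, 23.5]
force: [0.2, -1.2, -0.3]
gripper_width: 24.4
```

```bash
python3 - <<'E'
from h import *
s,f=grab('wrist','w21');print(s['force'],s['ee_pos'],s['gripper_width'])
E
```

```text
[ 0.24193354 -1.24352494 -0.32014778] [555.58612882 245.10119866  56.81898316] 24.366490790968633
```

View pics/w21.png

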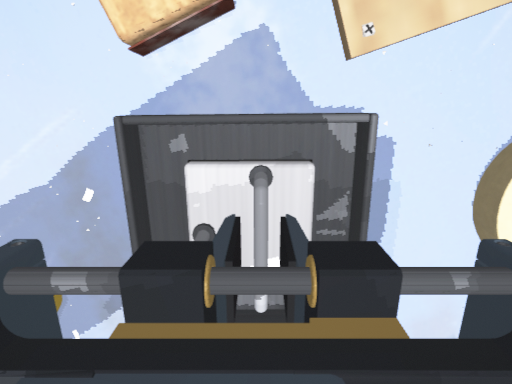

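Fingers clear of the bar on both sides. Rising straight up.

Request:
{"api": "jog_arm", "payload": {"plan": [-0.3,0,0,0,-0.8,0,0,0,-1.2,0,0,0,-1.5,0,0,0,-2,0,0,0,-2.5,0,0,0,-2.5,0,0,0,-2.5,0,0,0,-2.5,0,0,0,-2,0,0,0,0,0,0,0,0,0,0,0]}}

```text
time_s: 27.17
ee_pos: [555.9, 245.2, 236.5]
ee_rot: [125.7, 89.8, 21.2]
force: [-0.3, -0.1, -0.7]
gripper_width: 24.2
```

```bash
python3 - <<'E'
from h import *
import pickle
s,f=grab('wrist','w22');print(s['force'],s['ee_pos']);pickle.dump(s,open('w22.p','wb'))
grab('side','s22');grab('scene','k22')
E
```

```text
[-0.25253234 -0.07002357 -0.66705591] [555.94149594 245.19680448 236.52370958]
```

View pics/w22.png

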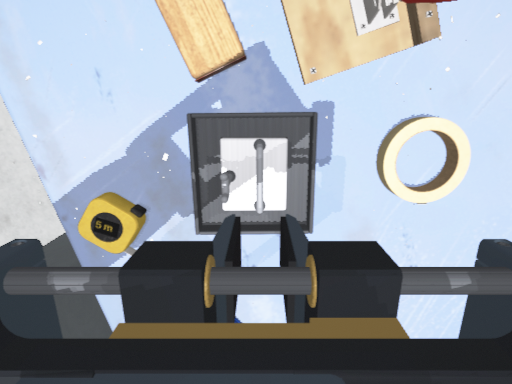

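View pics/s22.png

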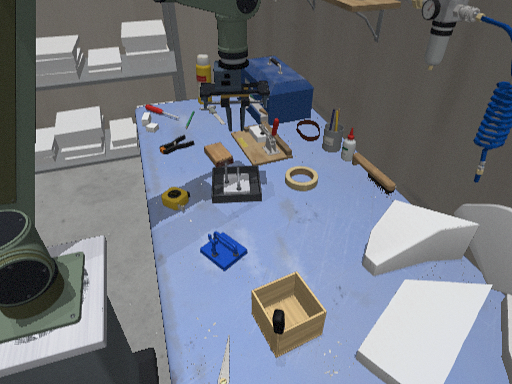

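View pics/k22.png

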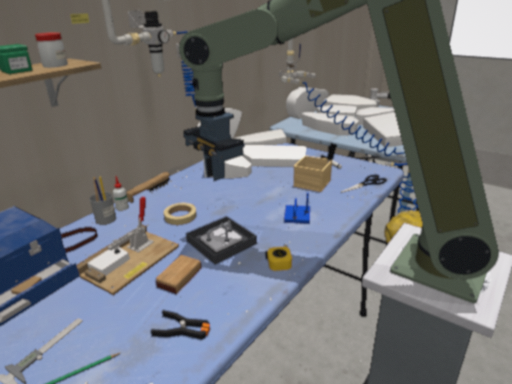

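```bash
python3 - <<'E'
from m import *
g=cv2.imread('pics/s22.png');k=cv2.imread('pics/k22.png')
a=cv2.resize(g[265:360,240:335],(400,400),interpolation=2);b=cv2.resize(k[130:200,280:350],(400,400),interpolation=2)
cv2.imwrite('pics/m22.png',np.hstack([a,b]))
s=pickle.load(open('w22.p','rb'));C=cam('wrist',s)
T=[onz(C,p,30) for p in [(187,115),(317,113),(314,233),(194,234)]];t=sum(T)/4
P=[onz(C,p,21) for p in [(220.5,138.5),(287.5,138.5),(286,210.5),(222,211)]];p=sum(P)/4;print(t,p,p-t)
d=P[1]-P[0];print(np.degrees(np.arctan2(d[1],d[0])))
S=cam('side');K=cam('scene')
print(proj(K,[484,-293,100]),proj(K,[470,-310,140]),proj(S,[484,-293,100]),proj(S,[470,-310,140]))
E
```

```text
[548.  246.3  30. ] [548.9 245.6  21. ] [ 0.9 -0.7 -9. ]
-14.493725582336959
[328.2 156.3] [334.5 145.5] [279.7 323.2] [276.7 321.3]
```

View pics/m22.png

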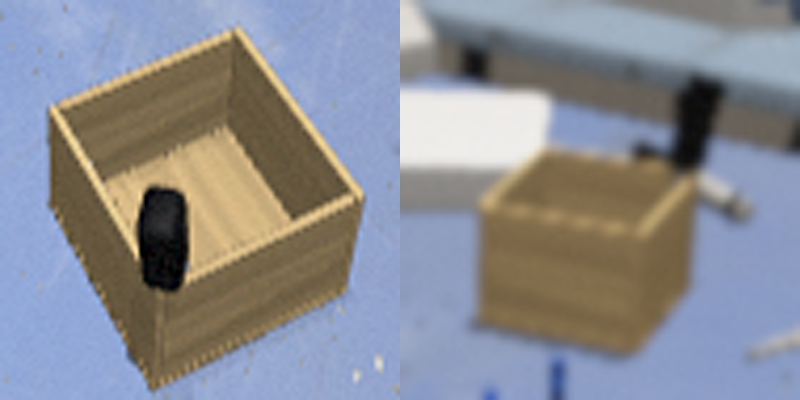

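Hook stands in the caddy, handle above the rim corner. The plate is within about 1 mm of the tray centre and square to it. The other things are where they were. Handing in.

```bash
python3 - <<'E'
from h import *
s=env.state();print(s['time_s'],np.abs(s['qvel']).max(),s['force']);print(env.job_done())
E
```

```text
27.3167 0.5031197490578524 [ 0.05096826 -0.08048361 -0.772828  ]
the job is handed in; nothing more can be done
None
```

The job is done and handed in at 27.3 s. The hook stands hook end down in the caddy, and the plate lies flat in the tray.

**What I did:**
- Levered the hook to nearly upright on the shackle bar, twisted it 90° and lifted it out while the plate stayed on the table.
- Lowered it into the caddy until the bend touched the floor, then let it lean on the near-right corner of the rim.
- Lifted the plate by its bar, lowered it to the tray floor and released it there.

**Last checks:**
- **Plate:** about 1 mm from the tray's centre in x and y, and square to the tray.
- **Hook:** the handle stands above the caddy corner in both fixed views.
- **Bystanders:** the tape measure, tape roll and sanding block look unmoved by eye; I did not measure them.
- **Robot:** the gripper is well clear of everything. The highest force I read was about 8 N, when the bend touched the slab.

**What went less well:**
- Standing the hook up tipped the plate several degrees for about a second and shifted it about 5 mm. I backed off and it settled flat before the twist.
- The hook stayed about 6–7° off upright in the grip. The wrist view had read 0–1°, against 6–7° in the fixed views, and I went by the fixed views.

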